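# Hold the amber glass standard in the comparator's light path

## Task

Take the blue filter out of the wooden stand, lower it (do not drop it) into the slot in front of the comparator's lamp until it is fully down, and let go of it. Then pick the amber glass standard out of the black rack by its two white frosted sides only, never letting the fingers touch its polished windows, and hold it upright and still in the light path between filter and screen, level and centred with the lamp's lens, one window facing the lamp. Finish while still holding it there in the air, and leave everything else where it is.

Things in the scene. Friction and masses are not known exactly. Their poses are not given: they have to be found in the camera images.
- comparator: Fixed; grey base 300 x 120 x 20 mm, origin under its centre. +x: along the beam from lamp to screen, z up. White lamp box (90 wide, top 140 mm above table) from x = -155 to -95; lens at y = 0, 100 mm above table. Aluminium filter slot at x = -65. Black screen with white face and yellow ring (8 thick, 100 wide, top 155 above table) at x = 125 mm. Nothing stands between slot and screen.
- slot_floor (a point): Centre of the filter slot's floor, 70 mm above the table; axes as the comparator's. Slot open above, 14 mm along x, 54 mm along y (2 mm clear all round), walls 40 mm high above this floor plus a flared mouth 9 mm higher. A filter goes in upright, its x (thickness) along the comparator's x, either way round; fully down, its underside is on this point.
- beam_mid (a point): Point in the air on the beam axis, about midway between slot and screen, 100 mm above the table, where the middle of the glass standard is to be held; axes as the comparator's (x along the beam).
- filter_stand: Fixed wooden block 130 x 74 x 30 mm with two slots (13 x 53 mm, 22 deep, floor 8 mm above the table) at x = -35 and +35 mm. Origin: centre of the underside.
- blue_filter: Loose filter in an upright black frame, 10 thick (x), 50 wide (y), 60 high, blue pane, with a blue tab centred on top, 10 (x) x 24 (y) mm, from 60 to 94 mm above the origin. Origin: centre of the underside. 45 g or so. Starts in one of the stand's slots, slot and frame in line with the stand's axes.
- red_filter: The same filter in red, in the stand's other slot, 70 mm away; to be left alone.
- glass_rack: Fixed black block 120 x 56 x 24 mm with two square pockets (34 x 34 mm, 14 deep, floor 10 mm above the table) at x = -33 and +33 mm. Origin: centre of the underside.
- amber_glass: Loose amber glass standard, upright block 30 x 30 x 64 mm, about 130 g. Origin: centre of the underside, z up. Its two white frosted sides, where it may be gripped, face +y and -y (28 mm wide, 30 mm apart); its polished amber windows face +x and -x. Starts in one of the rack's pockets in line with the rack's axes, upper 50 mm free.
- amber_glass_centre (a point): Middle of the amber standard, 32 mm above its underside; axes as the standard's.
- amber_windows: The amber standard's two polished windows (24 wide, 62 high, 1 mm proud, outer faces at x = +15 and -15 mm), fixed to it; never to be touched by the fingers. Same origin and axes as the standard.
- green_glass: The same standard in green, in the rack's other pocket, 66 mm away; to be left alone.
- flat_brush: Loose bystander: paint brush 220 mm long, lying beyond the comparator.
- radiator_brush: Loose bystander: round brush 230 mm long with a copper ferrule, lying beyond the comparator.
- paint_tin: Loose bystander: small steel paint tin, 72 mm across, 85 high.
- tape_roll: Loose bystander: roll of yellow tape, 90 mm across, 24 high, beyond the comparator.
- filling_knife: Loose bystander: filling knife with red handle, 190 mm long.
Not all that is in view belongs to the job. What is shaped like the amber_glass but pink is not meant. Of the things shaped like the blue_filter, the black one is meant.

How it is judged:
On the way, in this order (a step that is already met when the one before it is completed fails the run):
1. blue filter fully down in the comparator's slot and let go (horizontal distance between blue_filter and slot_floor below 0.006 m and z of blue_filter in the frame of slot_floor between -0.003 and 0.005 m and angle between blue_filter's own z axis and vertical below 0.1 rad and contact force between the fingers and blue_filter below 0.2 N), for 0.2 s.
2. amber standard lifted clear of the rack in the fingers (height (world z) of amber_glass above 0.045 m and contact force between the fingers and amber_glass above 1 N), for 0.2 s.
At the end, for the whole second after the job is handed in: Blue filter released in the slot, within 6 mm sideways, 5 mm of its floor. Amber standard gripped in the air, still, touching nothing else: middle within 8 mm sideways, 14 mm in height of the beam, 60 mm along it of beam_mid; windows within 10 deg of the beam, upright within 8 deg, untouched (all of step 1 and x of amber_glass_centre in the frame of beam_mid between -0.06 and 0.06 m and y of amber_glass_centre in the frame of beam_mid between -0.008 and 0.008 m and z of amber_glass_centre in the frame of beam_mid between -0.014 and 0.014 m and angle between the x axis of amber_glass and the x axis of comparator, either way round below 0.18 rad and angle between amber_glass's own z axis and vertical below 0.14 rad and height (world z) of amber_glass above 0.05 m and contact force between the fingers and amber_glass above 2 N and contact force between amber_glass and comparator below 0.2 N and contact force between the fingers and amber_windows below 0.5 N and contact force between amber_glass and glass_rack below 0.2 N and contact force between amber_glass and blue_filter below 0.2 N and linear speed of amber_glass below 0.03 m/s); the arm keeps its last pose, push and grip.
It fails at once if a finger touches the amber standard's polished windows (contact force between the fingers and amber_windows above 0.5 N).
It fails at once if the blue filter is dropped (falls faster than 0.6 m/s out of the fingers) (contact force between the fingers and blue_filter below 0.2 N and linear speed of blue_filter above 0.6 m/s).
It fails at once if another thing is disturbed (moved more than 20 mm) (distance of any of green_glass, red_filter, flat_brush, radiator_brush, paint_tin, tape_roll, filling_knife from where it was at the start of the episode above 0.02 m).
It also fails if it takes over 67 s, if anything falls off the work surface, if the arm or the gripper's body presses on something with over 40 N, if the wrist force passes 120 N, or if a joint passes its speed limit or range.

## Robot

A 6-joint arm with a two-finger parallel gripper is mounted at the origin on the work surface. World frame = base frame: x ahead of the robot, y to its left, z up, the work surface at z = 0. Lengths are in m, angles in rad, forces in N, time in s.
With the tool pointing down it reaches from about 0.25 to 0.775 m from the base axis. Payload 8.9 kg.
Tool frame: the origin (TCP) lies midway between the tips of the shut fingers; the grasp point (between the pads) lies 19 mm behind it (r.grip_depth is the distance from the TCP to the grasp point, in m); x points along the fingers, y is the direction in which the jaws open and shut, and the axes are right-handed (so a half turn about x gives the same grasp; the last joint's range is limited). The gripper opens to 85 mm and grips with 20 to 120 N. Pads are 22 mm wide; open, the fingers measure 114 mm over their backs; the gripper's body (76 mm by 85 mm) begins 54 mm behind the grasp point. The pads swing forward as they close: fully open they stand 13 mm farther back than shut.
Start: joints at [1.079, 0.291, -0.153, 1.127, 0, 1.431], TCP at [0.181, 0.493, 0.198] pointing down, gripper open.
Joint ranges: [-2.52, 2.52], [-0.91, 1.74], [-1.3, 1.37], [-1.96, 2.02], [-1.52, 1.47], [-3.14, 3.14]. Speed limits (rad/s): [2.22, 2.22, 2.79, 3.14, 3.14, 3.14].

## Interface

Orientations are given as a unit quaternion [w, x, y, z].
In Python, from cell import status, optics, r gives the robot as it stands.
- The arm moves only by the tool play_rows, never from a script. Its argument "steps" is a list of rows, each a list of 6 numbers: the shift along the tool's x, y, z in cm, then the turn, a rotation vector about the tool's x, y, z in degrees. A call has 1 to 10 rows; each row is the pose to reach, as a shift and turn from the pose measured when the call began, along the tool's axes at that moment; what a row does not reach only later rows make up. A row lasts 1/12 s, in which the tool goes at most 41.7 mm and 7.16 degrees, less where a joint would pass 70% of its speed; a pose out of reach is approached as far as the arm can. A call with a gripper value outside its range is refused whole. "claw" is the closure, from -1 (fully open) to 1 (shut), so that 0 is half open, set as the call begins (left out, the last holds). The fingers move at their own pace and stop on an object; "squeeze" is the grip in N (left out, the last holds). Time passes only in rows, so rows that repeat a pose let the fingers close. It gives the time, the measured TCP pose, the force and the opening at its end, in the units of the state.
- status.state(): the state, without advancing time (a new reading comes with each control period).
- optics.camera(name): name is "scene" or "top"; returns (picture, depth): 420x560x3 uint8, red, green, blue; 420x560 float32, m along the optical axis (not along the pixel's ray), 0 where there is no reading.
- optics.camera_model(name): a dict with "camera_matrix" (3x3 intrinsics, pixels), "extrinsics" (4x4, takes a point from camera to world coordinates). Camera axes: x right, y up, looking along -z (the intrinsics and any distortion apply to the point x, -y, -z); pixel columns grow to the right and rows downward; lengths in m; the calibration is good to about 2 mm. A picture is of the moment at which its call begins. camera_model takes no time and is no camera call.
- r.finish_job(): hands the job in, once; it reports no verdict.
The state is a dict: "time": time; "joints": joint angles; "joint_vel": joint speeds; "joint_efforts": joint torques, N m; "ee_pos": TCP position; "orientation": TCP orientation; "ft_force": force on the tool from outside, world axes, zero at the start; "torque": the same for the moment, N m; "width": finger opening in m.
Only numpy, scipy, OpenCV 4.12 (cv2) and the standard library are available. Lean on these libraries where they do the work, as an engineer would, in place of code of your own. Each camera call takes 0.05 s, during which the arm holds its last target.

## Working session

There is one attempt and no reset: what is moved stays moved. The work goes in short steps, Python scripts to look and compute and a tool call to move; the robot and the scene stay as the last step left them, time stands still between calls to the robot, and variables do not carry over. Pictures are saved under pics/ and viewed, and the job is handed in when it is done.

Besides the shell and the picture viewer there is one more tool, called after "Call:" by a JSON object that holds its "method" and its "body". play_rows: Moves the arm, as the interface text tells. Its arguments: {"type":"object","properties":{"steps":{"type":"array"},"claw":{"type":"number"},"squeeze":{"type":"number"}},"required":["steps"]}

```bash
mkdir -p pics; ls; python3 - <<'E'
from cell import status, optics, r
import cv2,numpy as np
for n in("scene","top"):
    p,d=optics.camera(n); cv2.imwrite(f"pics/{n}0.png",p[:,:,::-1]); np.savez(f"{n}0.npz",p=p,d=d)
    print(n,optics.camera_model(n))
print(status.state(), r.grip_depth)
E
```

```text
pics
scene {'camera_matrix': array([[419.35825128,   0.        , 277.92130375],
       [  0.        , 419.35825128, 211.2055556 ],
       [  0.        ,   0.        ,   1.        ]]), 'extrinsics': array([[-2.13335100e-01, -7.60334374e-01,  6.13497982e-01,
         1.25915490e+00],
       [ 9.76978842e-01, -1.65584207e-01,  1.34514728e-01,
         1.28732404e-01],
       [-6.90594314e-04,  6.28071261e-01,  7.78155520e-01,
         9.22776869e-01],
       [ 0.00000000e+00,  0.00000000e+00,  0.00000000e+00,
         1.00000000e+00]])}
top {'camera_matrix': array([[519.86842439,   0.        , 273.22477593],
       [  0.        , 519.86842439, 212.07650361],
       [  0.        ,   0.        ,   1.        ]]), 'extrinsics': array([[ 9.18988732e-04,  9.89467578e-01, -1.44751747e-01,
         3.65814537e-01],
       [-9.99990362e-01,  2.87844919e-04, -4.38106394e-03,
        -1.96577654e-02],
       [-4.29325467e-03,  1.44754378e-01,  9.89458305e-01,
         1.74095248e+00],
       [ 0.00000000e+00,  0.00000000e+00,  0.00000000e+00,
         1.00000000e+00]])}
{'time': 0.1, 'joints': array([ 1.07866646e+00,  2.91234208e-01, -1.54038040e-01,  1.12672243e+00,
        2.95245446e-05,  1.43151245e+00]), 'joint_vel': array([-0.0014313 , -0.00087266,  0.00228347, -0.00021442, -0.00099439,
       -0.00048428]), 'joint_efforts': array([ 1.31222863e-03, -5.37975812e+01,  3.31919110e+01,  9.31728340e-03,
       -1.84796477e-04,  5.27216159e-06]), 'ee_pos': array([0.181195  , 0.49227695, 0.19758922]), 'orientation': array([ 0.69598932,  0.12370424,  0.69627226, -0.12450324]), 'ft_force': array([ 0.56741731, -0.48604688, -0.41070736]), 'torque': array([ 0.00340754, -0.00110079,  0.013142  ]), 'width': 0.08533264273479765} 0.0187
```

View pics/scene0.png

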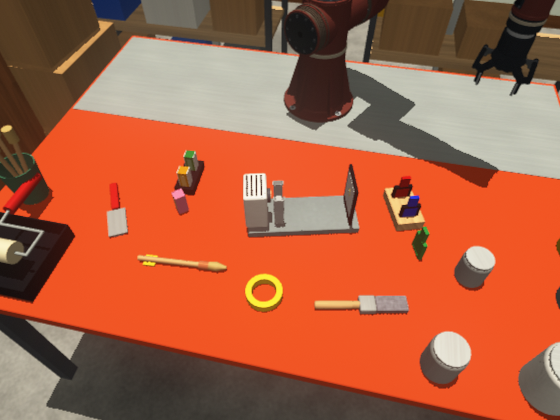

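View pics/top0.png

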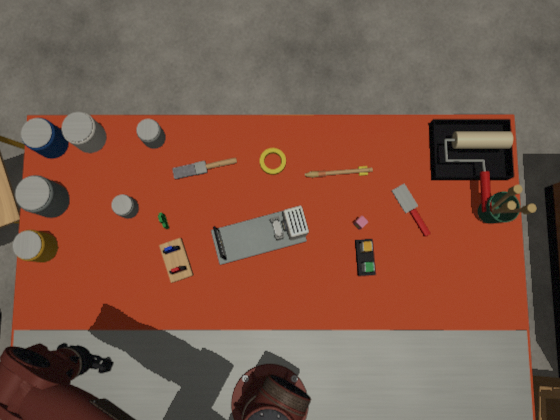

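The blue filter is at scene (411,207) and top (171,249). The amber glass is at scene (184,176) and top (367,246). The comparator's lamp is at top (296,221), with its screen to the left at (220,243). Next I'll look at these closer.

```bash
cat > h.py <<'E'
import numpy as np,cv2
from cell import status,optics,r
def cloud(n,d):
    m=optics.camera_model(n);K=m["camera_matrix"];E=m["extrinsics"]
    v,u=np.indices(d.shape)
    P=np.stack([(u-K[0,2])/K[0,0]*d,-(v-K[1,2])/K[1,1]*d,-d],-1)
    return P@E[:3,:3].T+E[:3,3]
def ray(n,uv,z):
    m=optics.camera_model(n);K=m["camera_matrix"];E=m["extrinsics"]
    uv=np.atleast_2d(uv).astype(float)
    D=np.stack([(uv[:,0]-K[0,2])/K[0,0],-(uv[:,1]-K[1,2])/K[1,1],-np.ones(len(uv))],-1)@E[:3,:3].T
    o=E[:3,3]; t=(z-o[2])/D[:,2]; return o+D*t[:,None]
def proj(n,X):
    m=optics.camera_model(n);K=m["camera_matrix"];E=m["extrinsics"]
    c=(np.atleast_2d(X)-E[:3,3])@E[:3,:3]
    return np.stack([K[0,2]+K[0,0]*c[:,0]/-c[:,2],K[1,2]-K[1,1]*c[:,1]/-c[:,2]],-1)
E
python3 - <<'E'
from h import *
def crop(n,x,y,w,h):
    p=np.load(n+"0.npz")["p"][y:y+h,x:x+w,::-1]
    return cv2.resize(p,(400,300),interpolation=cv2.INTER_NEAREST)
o=np.vstack([np.hstack([crop("top",140,220,80,60),crop("top",205,190,120,90)]),np.hstack([crop("top",325,220,80,60),crop("scene",370,160,80,60)])])
cv2.imwrite("pics/c1.png",o)
o=np.vstack([np.hstack([crop("scene",230,150,140,105),crop("scene",150,140,80,60)])])
cv2.imwrite("pics/c2.png",o)
E
```

```text
(no output)
```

View pics/c1.png

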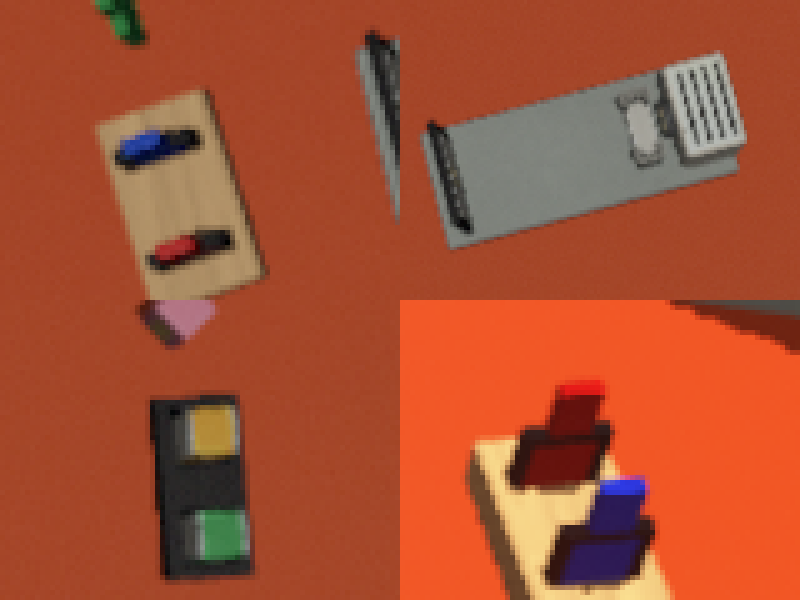

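View pics/c2.png

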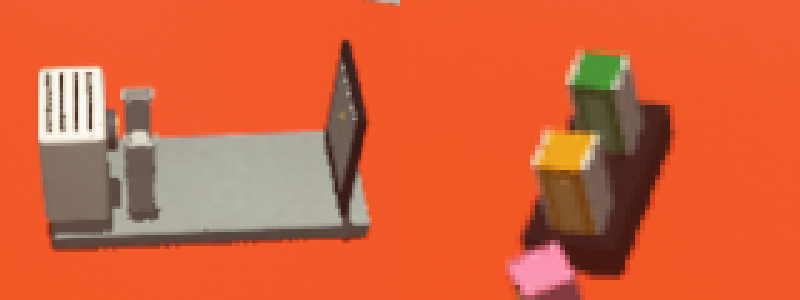

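```bash
cat > m1.py <<'E'
from h import *
D={n:np.load(n+"0.npz") for n in("top","scene")}
C={n:cloud(n,D[n]["d"]) for n in D}
H={n:cv2.cvtColor(D[n]["p"],cv2.COLOR_RGB2HSV).astype(int) for n in D}
def rep(name,n,z,mask,tol=.006,grow=None):
    c=C[n]; 
    m=mask&(abs(c[...,2]-z)<tol)
    m=m.astype(np.uint8)
    k,l,s,cc=cv2.connectedComponentsWithStats(m,connectivity=8)
    i=1+np.argmax(s[1:,4]); mm=l==i
    v,u=np.nonzero(mm)
    X=ray(n,np.stack([u,v],1),z)[:,:2]
    rr=cv2.minAreaRect((X*1000).astype(np.float32))
    print(name,n,"n",mm.sum(),"z",c[mm][:,2].mean().round(4),"cent",X.mean(0).round(4),"rect",np.round(rr[0],1),np.round(rr[1],1),round(rr[2],1), "px",u.mean().round(1),v.mean().round(1))
    return mm
def box(n,x0,y0,x1,y1):
    b=np.zeros(D[n]["d"].shape,bool); b[y0:y1,x0:x1]=1; return b
def notred(n): 
    h=H[n]; return ~(((h[...,0]<12)|(h[...,0]>172))&(h[...,1]>150))
bx={"stand":{"top":(150,230,200,290),"scene":(375,165,435,235)},"comp":{"top":(205,200,315,270),"scene":(235,160,365,240)},"rack":{"top":(350,235,382,280),"scene":(165,140,210,200)}}
if __name__=="__main__":
  for n in("top","scene"):
    h=H[n]
    rep("stand",n,.03,box(n,*bx["stand"][n])&notred(n))
    rep("blue",n,.102,box(n,*bx["stand"][n])&(h[...,0]>105)&(h[...,0]<135)&(h[...,1]>120),.012)
    rep("red",n,.102,box(n,*bx["stand"][n]),.012)
    rep("base",n,.02,box(n,*bx["comp"][n])&notred(n))
    rep("lamp",n,.14,box(n,*bx["comp"][n]),.008)
    rep("slot",n,.119,box(n,*bx["comp"][n]),.008)
    rep("screen",n,.155,box(n,*bx["comp"][n]),.02)
    rep("rack",n,.024,box(n,*bx["rack"][n])&notred(n))
    rep("amber",n,.074,box(n,*bx["rack"][n])&(h[...,0]>12)&(h[...,0]<32)&(h[...,1]>100))
    rep("ambertop",n,.074,box(n,*bx["rack"][n]))
    rep("green",n,.074,box(n,*bx["rack"][n])&(h[...,0]>45)&(h[...,0]<80)&(h[...,1]>100))
E
python3 m1.py
```

```text
stand top n 602 z 0.0299 cent [0.455  0.3066] rect [456.8 308.2] [129.8  75.4] 19.2 px 176.1 260.6
blue top n 27 z 0.0997 cent [0.4885 0.3192] rect [489.  318.9] [10.1 23.7] 18.6 px 168.1 248.7
red top n 30 z 0.0996 cent [0.4891 0.3191] rect [489.3 319.7] [11.1 24.9] 18.6 px 168.2 248.6
base top n 1871 z 0.0196 cent [0.5318 0.0526] rect [541.9  25.7] [119.1 275.3] 15.2 px 253.7 237.7
lamp top n 519 z 0.1397 cent [ 0.5708 -0.0832] rect [571.  -83.2] [89.5 59.7] 15.4 px 296.0 221.4
slot top n 32 z 0.1168 cent [ 0.5836 -0.0182] rect [583.1 -18.6] [13.7 29. ] 11.4 px 275.0 218.2
screen top n 488 z 0.1403 cent [ 0.5689 -0.0831] rect [569.2 -82.7] [88.2 58.8] 15.7 px 296.1 221.4
rack top n 307 z 0.0237 cent [ 0.4667 -0.3109] rect [ 467.7 -315. ] [117.1  55. ] 3.7 px 363.9 257.3
amber top n 64 z 0.0742 cent [ 0.4983 -0.3144] rect [ 498.2 -314.7] [22.4 29.3] 88.6 px 367.4 246.5
ambertop top n 79 z 0.0739 cent [ 0.4981 -0.3142] rect [ 498.2 -314.6] [28.9 29.2] 0.0 px 367.3 246.5
green top n 56 z 0.0737 cent [ 0.4325 -0.3178] rect [ 434.3 -317.9] [19.1 29. ] 88.6 px 369.0 267.1
stand scene n 6
[... 391 characters left out ...]
636 z 0.1399 cent [ 0.5792 -0.0816] rect [578.2 -81. ] [93.6 57.4] 15.3 px 254.1 187.4
slot scene n 104 z 0.1191 cent [ 0.6156 -0.0717] rect [615.4 -72.1] [16.6 57.8] 15.5 px 254.7 204.1
screen scene n 608 z 0.1402 cent [ 0.5908 -0.0782] rect [590.7 -77.4] [90.5 55.9] 15.3 px 254.0 186.9
rack scene n 146 z 0.0242 cent [ 0.4616 -0.3013] rect [ 461.8 -303.6] [ 31.9 109.2] 87.2 px 194.0 173.3
amber scene n 82 z 0.0734 cent [ 0.5032 -0.3141] rect [ 503.9 -313.1] [35.2 28.6] 4.6 px 182.0 170.5
ambertop scene n 101 z 0.0732 cent [ 0.5036 -0.3132] rect [ 503.8 -312.9] [35.2 32.4] 4.6 px 182.3 170.6
green scene n 49 z 0.0737 cent [ 0.4348 -0.3176] rect [ 435.2 -317.6] [25.3 22.8] 12.3 px 189.1 153.9
```

```bash
cat > m2.py <<'E'
from m1 import *
def pts(name,n,z,mask,tol=.003):
    c=C[n]; m=(mask&(abs(c[...,2]-z)<tol)).astype(np.uint8)
    k,l,s,cc=cv2.connectedComponentsWithStats(m,connectivity=8)
    mm=l==1+np.argmax(s[1:,4])
    X=c[mm][:,:2]*1000
    rr=cv2.minAreaRect(X.astype(np.float32))
    print(name,n,mm.sum(),"z",c[mm][:,2].mean().round(4),"mean",X.mean(0).round(1),"rect",np.round(rr[0],1),np.round(rr[1],1),round(rr[2],1))
    return X
for n in("top","scene"):
    h=H[n]
    pts("stand",n,.03,box(n,*bx["stand"][n])&notred(n))
    pts("blue",n,.102,box(n,*bx["stand"][n]))
    pts("redz",n,.102,box(n,*bx["stand"][n])&((h[...,0]<10)|(h[...,0]>170)))
    pts("base",n,.02,box(n,*bx["comp"][n])&notred(n))
    pts("lamp",n,.14,box(n,*bx["comp"][n]))
    pts("rack",n,.024,box(n,*bx["rack"][n])&notred(n))
    pts("amber",n,.074,box(n,*bx["rack"][n])&(h[...,0]<35))
    pts("green",n,.074,box(n,*bx["rack"][n])&(h[...,0]>45)&(h[...,0]<80))
    c=C[n]; m=box(n,*bx["comp"][n])&(c[...,2]>.1)&(c[...,2]<.125)
    for z in (.119,):
      mm=box(n,*bx["comp"][n])&(abs(c[...,2]-z)<.003)
      X=c[mm][:,:2]*1000
      # comparator coordinates by lamp estimate
      a=np.deg2rad(105.4); ex=np.array([np.cos(a),np.sin(a)]); ey=np.array([-ex[1],ex[0]])
      o=np.array([537.8,37.3]); L=np.stack([(X-o)@ex,(X-o)@ey],1); L=L[(L[:,0]>-90)&(L[:,0]<-40)]
      print("slot local",n,len(L),L.min(0).round(1),L.max(0).round(1))
      mm=box(n,*bx["comp"][n])&(c[...,2]>.05)
      X=c[mm][:,:2]*1000;L=np.stack([(X-o)@ex,(X-o)@ey],1);Z=c[mm][:,2]; k=L[:,0]>80; print("screen",L[k].min(0).round(1),L[k].max(0).round(1),Z[k].max().round(3), np.percentile(L[k,0],[10,50,90]).round(1))
E
python3 m2.py
```

```text
stand top 300 z 0.03 mean [443.7 303.7] rect [441.2 303.5] [97.2 74.3] 18.7
blue top 15 z 0.1018 mean [488.4 320.5] rect [488.3 320.1] [10.2 23.3] 25.7
redz top 8 z 0.1019 mean [426.9 289.5] rect [425.9 289.9] [7.9 9.5] 19.8
base top 972 z 0.0198 mean [533.9  69.1] rect [535.3  49.1] [118.7 226.9] 15.5
lamp top 299 z 0.1399 mean [569.2 -83. ] rect [571.9 -83. ] [88.3 59.1] 15.5
rack top 96 z 0.0242 mean [ 468.4 -308.8] rect [ 465.7 -314.5] [53.2 56. ] 88.9
amber top 57 z 0.0743 mean [ 498.5 -315.4] rect [ 498.3 -314.7] [28.9 29.9] 0.6
green top 44 z 0.0741 mean [ 431.4 -318.2] rect [ 432.8 -319.4] [25.6 29.4] 0.1
slot local top 31 [-88.8 -35.7] [-51.5  33.9]
screen [118.2 -48.5] [128.5  49. ] 0.161 [119.3 120.7 126.5]
stand scene 521 z 0.0302 mean [475.9 305.9] rect [458.2 308.4] [133.4  75.5] 19.6
blue scene 33 z 0.1015 mean [492.2 319.6] rect [491.6 320. ] [11.3 22.2] 21.9
redz scene 29 z 0.1022 mean [426.2 297.9] rect [425.6 297.2] [10.2 23.4] 21.5
base scene 2421 z 0.0201 mean [544.7  58.2] rect [540.7  38.1] [122.  296.8] 15.6
lamp scene 542 z 0.1401 mean [577.1 -82.8] rect [575.1 -82.4] [89.3 56.7] 15.4
rack scene 105 z 0.0238 mean [ 456.3 -299.7] rect [ 460.1 -303.1] [105.4  24.2] 1.6
amber scene 84 z 0.0739 mean [ 502.  -314.4] rect [ 500.9 -314.1] [32.6 31. ] 4.1
green scene 47 z 0.0737 mean [ 434.5 -317.9] rect [ 434.3 -317.7] [23.7 27.1] 84.2
slot local scene 54 [-88.7 -38.3] [-51.3  31.6]
screen [117.4 -54.9] [128.2  46.8] 0.159 [118.8 119.8 125. ]
```

```bash
cat > g.py <<'E'
from h import *
from scipy.spatial.transform import Rotation as R
def cur():
    s=status.state();q=s["orientation"];return s,np.array(s["ee_pos"]),R.from_quat([q[1],q[2],q[3],q[0]])
def go(pos,yaw,verbose=1):
    """tool down, jaw(tool y) yaw deg"""
    s,p,Rc=cur(); a=np.deg2rad(yaw)
    y=np.array([np.cos(a),np.sin(a),0]);x=np.array([0,0,-1.]);M=np.stack([x,y,np.cross(x,y)],1)
    sh=Rc.inv().apply(np.array(pos)-p)*100; tv=np.rad2deg((Rc.inv()*R.from_matrix(M)).as_rotvec())
    yy=Rc.apply([0,1,0])
    print("t",round(s["time"],2),"tcp",p.round(4),"jawyaw",np.rad2deg(np.arctan2(yy[1],yy[0])).round(2),"toolx",Rc.apply([1,0,0]).round(3),"w",round(s["width"],4),"j",np.round(s["joints"],2),"F",np.round(s["ft_force"],1))
    print("SHIFT cm",sh.round(2),"TURN deg",tv.round(2))
E
python3 -c "
from g import *
go([.490,.320,.16],19.2); go([.490,.320,.16],199.2); print(cur()[2].as_matrix().round(3))"
```

```text
t 0.1 tcp [0.1812 0.4923 0.1976] jawyaw 69.78 toolx [-0.001 -0.001 -1.   ] w 0.0853 j [ 1.08  0.29 -0.15  1.13  0.    1.43] F [ 0.6 -0.5 -0.4]
SHIFT cm [ 3.76 -5.49 34.93] TURN deg [5.058e+01 2.000e-02 7.000e-02]
t 0.1 tcp [0.1812 0.4923 0.1976] jawyaw 69.78 toolx [-0.001 -0.001 -1.   ] w 0.0853 j [ 1.08  0.29 -0.15  1.13  0.    1.43] F [ 0.6 -0.5 -0.4]
SHIFT cm [ 3.76 -5.49 34.93] TURN deg [-1.2942e+02 -8.0000e-02  2.0000e-02]
[[-0.001  0.346  0.938]
 [-0.001  0.938 -0.346]
 [-1.    -0.001 -0.   ]]
```

Call:
{"method": "play_rows", "body": {"steps": [[2.8,-5.49,34.93,50.6,0,0],[2.8,-5.49,34.93,50.6,0,0],[2.8,-5.49,34.93,50.6,0,0],[2.8,-5.49,34.93,50.6,0,0],[2.8,-5.49,34.93,50.6,0,0],[2.8,-5.49,34.93,50.6,0,0],[2.8,-5.49,34.93,50.6,0,0],[2.8,-5.49,34.93,50.6,0,0],[2.8,-5.49,34.93,50.6,0,0],[2.8,-5.49,34.93,50.6,0,0]], "claw": 0.0, "squeeze": 25}}

```text
time: 0.93
ee_pos: [0.4935, 0.3172, 0.1684]
orientation: [0.576, 0.41, 0.575, -0.412]
ft_force: [-0.9, -0.3, -0.4]
width: 0.0426
```

```bash
cat > look.py <<'E'
import sys
from g import *
tag=sys.argv[1]
for n in("top","scene"):
    p,d=optics.camera(n); np.savez(f"{n}_{tag}.npz",p=p,d=d)
    ims=globals().setdefault("ims",[])
    x,y,w,h=eval(sys.argv[2 if n=="top" else 3])
    ims.append(cv2.resize(p[y:y+h,x:x+w,::-1],(400,300),interpolation=cv2.INTER_CUBIC))
cv2.imwrite(f"pics/{tag}.png",np.hstack(ims))
E
python3 look.py a1 "(120,210,120,90)" "(350,120,120,90)"; python3 -c "
from g import *
go([.490,.320,.077],19.2)"
```

```text
t 1.03 tcp [0.49   0.3194 0.1689] jawyaw 19.09 toolx [-0.002 -0.001 -1.   ] w 0.043 j [ 0.45  0.42 -0.04  1.11 -0.    1.69] F [ 0.1  0.3 -0.4]
SHIFT cm [ 9.19  0.04 -0.06] TURN deg [-0.11  0.04  0.14]
```

View pics/a1.png

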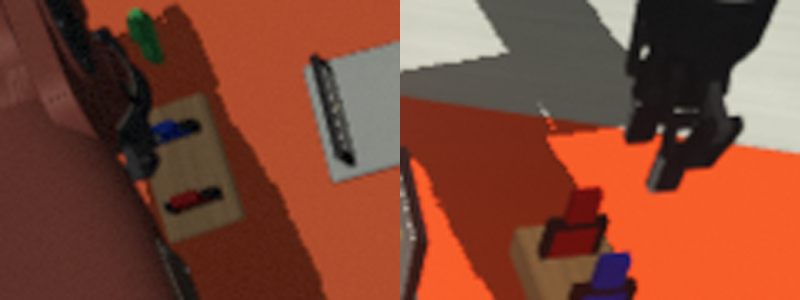

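```bash
python3 -c "
from g import *
print(proj('scene',[.49,.3194,.169]),proj('scene',[.49,.32,.102]),proj('top',[.4935,.3172,.169]))"
```

```text
[[420.3976484  178.79580238]] [[413.80544149 196.65624179]] [[164.32729996 245.44301161]]
```

```bash
python3 look.py a2 "(130,215,80,60)" "(390,140,80,60)"; python3 - <<'E'
from g import *
d=np.load("scene_a2.npz"); c=cloud("scene",d["d"])
m=(c[...,2]>.13)&(abs(c[...,0]-.49)<.08)&(abs(c[...,1]-.32)<.08)
v,u=np.nonzero(m); X=c[m]
for zl in np.arange(.14,.25,.01):
    k=abs(X[:,2]-zl)<.005
    if k.any(): print(round(zl,3),k.sum(),X[k].min(0).round(3),X[k].max(0).round(3),X[k].mean(0).round(3),u[k].mean().round(),v[k].mean().round())
E
```

```text
0.2 4 [0.466 0.312 0.203] [0.518 0.321 0.204] [0.48  0.317 0.204] 423.0 166.0
0.21 40 [0.466 0.301 0.205] [0.523 0.337 0.215] [0.488 0.316 0.21 ] 423.0 166.0
0.22 60 [0.464 0.3   0.215] [0.527 0.337 0.225] [0.497 0.318 0.22 ] 425.0 166.0
0.23 62 [0.466 0.3   0.225] [0.527 0.337 0.235] [0.497 0.318 0.23 ] 427.0 163.0
0.24 45 [0.465 0.3   0.235] [0.524 0.326 0.245] [0.486 0.312 0.24 ] 425.0 156.0
```

View pics/a2.png

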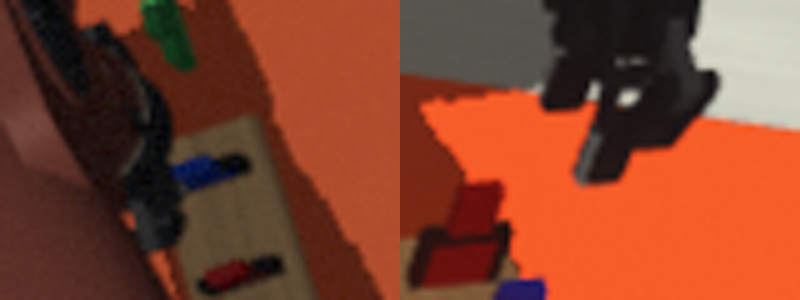

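Call:
{"method": "play_rows", "body": {"steps": [[0,0,0,0,0,0],[0,0,0,0,0,0],[0,0,0,0,0,0],[0,0,0,0,0,0],[0,0,0,0,0,0],[0,0,0,0,0,0],[0,0,0,0,0,0],[0,0,0,0,0,0]], "claw": 0.95}}

```text
time: 1.8
ee_pos: [0.4889, 0.3205, 0.1694]
orientation: [0.576, 0.409, 0.577, -0.41]
ft_force: [-0.2, 0.9, 0.7]
width: 0.002
```

```bash
python3 look.py a3 "(130,215,80,60)" "(390,140,80,60)"; python3 - <<'E'
from g import *
go([.49,.32,.169],19.2)
d=np.load("scene_a3.npz"); c=cloud("scene",d["d"])
m=(c[...,2]>.13)&(abs(c[...,0]-.49)<.08)&(abs(c[...,1]-.32)<.08)
v,u=np.nonzero(m); X=c[m]
for zl in np.arange(.14,.25,.01):
    k=abs(X[:,2]-zl)<.005
    if k.any(): print(round(zl,3),k.sum(),X[k].min(0).round(3),X[k].max(0).round(3),X[k].mean(0).round(3),u[k].mean().round(),v[k].mean().round())
E
```

```text
t 1.9 tcp [0.4889 0.3204 0.1694] jawyaw 19.22 toolx [-0.002 -0.001 -1.   ] w 0.0025 j [ 0.46  0.42 -0.04  1.11 -0.    1.69] F [-0.   0.5 -0.5]
SHIFT cm [0.04 0.09 0.08] TURN deg [0.02 0.03 0.11]
0.2 3 [0.495 0.323 0.203] [0.497 0.328 0.204] [0.496 0.326 0.203] 427.0 171.0
0.21 25 [0.487 0.307 0.206] [0.505 0.33  0.215] [0.498 0.316 0.211] 424.0 169.0
0.22 39 [0.483 0.306 0.216] [0.508 0.33  0.225] [0.499 0.317 0.22 ] 425.0 166.0
0.23 33 [0.488 0.307 0.225] [0.507 0.331 0.234] [0.5   0.317 0.23 ] 426.0 164.0
0.24 22 [0.48  0.306 0.235] [0.507 0.327 0.244] [0.496 0.313 0.239] 425.0 159.0
```

View pics/a3.png

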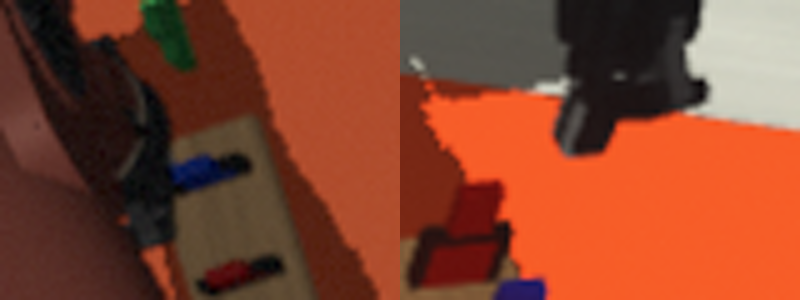

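```bash
python3 - <<'E'
from g import *
for n in("scene","top"):
  d=np.load(n+"_a3.npz"); c=cloud(n,d["d"])
  m=(c[...,2]>.11)&(abs(c[...,0]-.49)<.08)&(abs(c[...,1]-.32)<.08)
  v,u=np.nonzero(m); X=c[m]
  print(n)
  for zl in np.arange(.12,.40,.02):
    k=abs(X[:,2]-zl)<.01
    if k.any(): print(round(zl,3),k.sum(),X[k].min(0).round(3),X[k].max(0).round(3),X[k].mean(0).round(3),u[k].mean().round(),v[k].mean().round())
  print(proj(n,[[.489,.3204,.169],[.489,.3204,.203],[.489,.3204,.25]]).round(1))
E
```

```text
scene
0.2 11 [0.491 0.308 0.203] [0.503 0.328 0.21 ] [0.498 0.317 0.207] 424.0 170.0
0.22 75 [0.483 0.306 0.21 ] [0.508 0.331 0.23 ] [0.499 0.317 0.22 ] 425.0 166.0
0.24 55 [0.468 0.3   0.23 ] [0.521 0.338 0.25 ] [0.497 0.313 0.241] 426.0 159.0
0.26 141 [0.454 0.295 0.251] [0.536 0.344 0.27 ] [0.499 0.314 0.26 ] 429.0 154.0
0.28 201 [0.44 0.29 0.27] [0.551 0.351 0.29 ] [0.499 0.312 0.28 ] 430.0 147.0
0.3 270 [0.438 0.288 0.29 ] [0.554 0.351 0.31 ] [0.517 0.32  0.3  ] 437.0 147.0
0.32 125 [0.502 0.306 0.31 ] [0.534 0.342 0.33 ] [0.522 0.326 0.318] 442.0 142.0
0.34 251 [0.483 0.282 0.331] [0.529 0.356 0.35 ] [0.519 0.314 0.341] 439.0 132.0
0.36 310 [0.481 0.282 0.35 ] [0.529 0.355 0.37 ] [0.519 0.314 0.36 ] 442.0 125.0
0.38 290 [0.477 0.282 0.37 ] [0.53  0.356 0.39 ] [0.515 0.314 0.377] 444.0 117.0
0.4 316 [0.486 0.281 0.39 ] [0.531 0.355 0.41 ] [0.521 0.313 0.4  ] 448.0 109.0
[[420.8 178.6]
 [424.6 168.8]
 [430.1 154.5]]
top
0.22 4 [0.476 0.308 0.215] [0.488 0.311 0.222] [0.482 0.309 0.218] 164.0 248.0
0.24 1 [0.474 0.308 0.242] [0.474 0.308 0.242] [0.474 0.308 0.242] 162.0 250.0
0.26 18 [0.455 0.296 0.252] [0.479 0.307 0.27 ] [0.465 0.301 0.262] 163.0 253.0
0.28 22 [0.435 0.292 0.272] [0.55  0.329 0.289] [0.47  0.306 0.283] 160.0 251.0
0.3 79 [0.429 0.289 0.29 ] [0.549 0.338 0.309] [0.465 0.308 0.297] 158.0 252.0
0.32 16 [0.45  0.297 0.31 ] [0.46  0.311 0.33 ] [0.454 0.303 0.318] 158.0 255.0
0.34 33 [0.454 0.282 0.332] [0.521 0.307 0.35 ] [0.482 0.289 0.342] 161.0 245.0
0.36 36 [0.456 0.281 0.35 ] [0.517 0.302 0.37 ] [0.48  0.289 0.359] 160.0 245.0
0.38 33 [0.459 0.282 0.37 ] [0.514 0.299 0.389] [0.485 0.287 0.376] 159.0 242.0
0.4 21 [0.46 0.28 0.39] [0.514 0.294 0.41 ] [0.484 0.285 0.4  ] 158.0 242.0
[[163.2 246.9]
 [160.8 246. ]
 [157.2 244.7]]
```

Call:
{"method": "play_rows", "body": {"steps": [[1,0,0,0,0,0],[2,0,0,0,0,0],[3,0.05,0.05,0,0,0],[4,0.1,0.05,0,0,0],[5,0.1,0.1,0,0,0],[5,0.1,0.1,0,0,0]], "claw": 0.1}}

```text
time: 2.4
ee_pos: [0.4887, 0.319, 0.1167]
orientation: [0.576, 0.408, 0.577, -0.411]
ft_force: [-0.5, 0.8, 0.3]
width: 0.0383
```

```bash
cat > tips.py <<'E'
import sys
from g import *
d=np.load(f"scene_{sys.argv[1]}.npz"); c=cloud("scene",d["d"])
s,p,_=cur()
m=(c[...,2]>.04)&(np.hypot(c[...,0]-p[0],c[...,1]-p[1])<.07)
X=c[m]
for zl in np.arange(.05,.24,.01):
    k=abs(X[:,2]-zl)<.005
    if k.any(): print(round(zl,3),k.sum(),X[k].min(0).round(3),X[k].max(0).round(3),X[k].mean(0).round(3))
E
python3 look.py a4 "(130,215,80,60)" "(390,140,80,60)"; python3 tips.py a4; python3 -c "
from g import *
go([.49,.32,.077],19.2)"
```

```text
0.05 93 [0.42  0.275 0.045] [0.505 0.345 0.055] [0.464 0.31  0.05 ]
0.06 68 [0.42  0.275 0.055] [0.505 0.346 0.065] [0.463 0.31  0.06 ]
0.07 97 [0.42  0.277 0.065] [0.506 0.344 0.075] [0.468 0.31  0.069]
0.08 44 [0.425 0.287 0.075] [0.501 0.332 0.085] [0.466 0.309 0.08 ]
0.09 50 [0.423 0.287 0.085] [0.499 0.332 0.095] [0.462 0.308 0.09 ]
0.1 73 [0.423 0.286 0.095] [0.499 0.332 0.105] [0.468 0.311 0.101]
0.11 4 [0.432 0.29  0.105] [0.496 0.327 0.106] [0.464 0.309 0.105]
0.15 8 [0.467 0.302 0.151] [0.516 0.326 0.155] [0.487 0.317 0.153]
0.16 39 [0.467 0.3   0.156] [0.523 0.334 0.165] [0.488 0.315 0.161]
0.17 53 [0.469 0.3   0.165] [0.524 0.336 0.175] [0.498 0.318 0.17 ]
0.18 49 [0.463 0.3   0.175] [0.525 0.335 0.185] [0.496 0.315 0.179]
0.19 36 [0.466 0.298 0.185] [0.525 0.323 0.194] [0.486 0.311 0.19 ]
0.2 66 [0.452 0.293 0.196] [0.542 0.346 0.205] [0.498 0.315 0.201]
0.21 76 [0.444 0.29  0.205] [0.546 0.346 0.215] [0.506 0.316 0.209]
0.22 105 [0.441 0.289 0.215] [0.548 0.349 0.225] [0.505 0.316 0.221]
0.23 93 [0.436 0.288 0.225] [0.553 0.349 0.235] [0.502 0.313 0.23 ]
t 2.5 tcp [0.4898 0.3196 0.1188] jawyaw 19.22 toolx [-0.003 -0.002 -1.   ] w 0.0384 j [ 0.45  0.46 -0.12  1.   -0.    1.69] F [ 0.1 -0.3 -0.5]
SHIFT cm [ 4.18  0.05 -0.04] TURN deg [0.02 0.04 0.17]
```

View pics/a4.png

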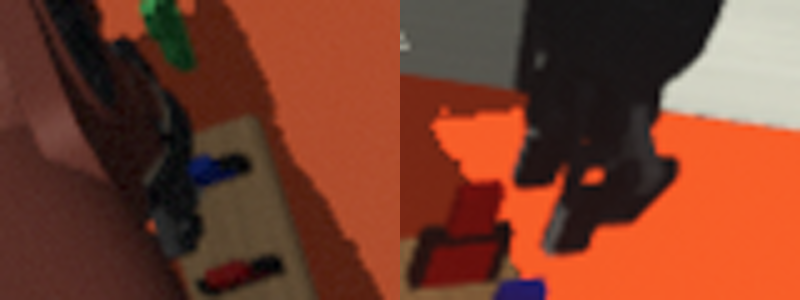

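Call:
{"method": "play_rows", "body": {"steps": [[1,0.05,0,0,0,0],[2,0.05,0,0,0,0],[3,0.05,0,0,0,0.1],[4,0.05,0,0,0,0.1],[4,0.05,0,0,0,0.1],[4,0.05,0,0,0,0.1]]}}

```text
time: 3.0
ee_pos: [0.4896, 0.3194, 0.0781]
orientation: [0.576, 0.409, 0.577, -0.41]
ft_force: [-0.4, -0.2, 0.4]
width: 0.0383
```

```bash

python3 look.py a5 "(130,215,80,60)" "(390,160,80,60)"; python3 tips.py a5; python3 -c "
from g import *
go([.49,.32,.044],19.2)"
```

```text
0.05 84 [0.421 0.275 0.045] [0.505 0.346 0.055] [0.462 0.311 0.05 ]
0.06 67 [0.421 0.275 0.055] [0.506 0.343 0.065] [0.469 0.308 0.06 ]
0.07 90 [0.425 0.278 0.065] [0.504 0.345 0.075] [0.472 0.311 0.069]
0.08 45 [0.426 0.286 0.076] [0.5   0.332 0.085] [0.464 0.308 0.08 ]
0.09 48 [0.424 0.286 0.085] [0.501 0.332 0.095] [0.463 0.308 0.09 ]
0.1 47 [0.424 0.287 0.095] [0.5   0.321 0.104] [0.456 0.304 0.101]
0.11 4 [0.471 0.304 0.105] [0.515 0.321 0.115] [0.49  0.315 0.112]
0.12 35 [0.469 0.3   0.116] [0.524 0.334 0.125] [0.489 0.315 0.121]
0.13 51 [0.46  0.3   0.125] [0.524 0.336 0.135] [0.496 0.317 0.13 ]
0.14 38 [0.469 0.301 0.136] [0.525 0.336 0.145] [0.502 0.318 0.139]
0.15 40 [0.468 0.3   0.145] [0.524 0.325 0.154] [0.487 0.312 0.149]
0.16 52 [0.452 0.293 0.155] [0.542 0.343 0.165] [0.496 0.315 0.161]
0.17 65 [0.443 0.29  0.165] [0.546 0.348 0.174] [0.51  0.318 0.169]
0.18 96 [0.443 0.29  0.175] [0.549 0.349 0.185] [0.508 0.318 0.181]
0.19 87 [0.437 0.288 0.185] [0.551 0.35  0.195] [0.502 0.312 0.19 ]
0.2 73 [0.437 0.287 0.195] [0.554 0.351 0.205] [0.516 0.318 0.2  ]
0.21 114 [0.436 0.286 0.205] [0.558 0.351 0.215] [0.522 0.32  0.211]
0.22 119 [0.435 0.287 0.215] [0.555 0.349 0.225] [0.526 0.325 0.219]
0.23 45 [0.513 0.315 0.225] [0.534 0.34  0.235] [0.525 0.326 0.23 ]
t 3.1 tcp [0.4904 0.3198 0.0791] jawyaw 19.22 toolx [-0.001 -0.001 -1.   ] w 0.038 j [ 0.45  0.49 -0.17  0.91 -0.    1.69] F [-0.1  0.4  0.2]
SHIFT cm [ 3.51 -0.03 -0.04] TURN deg [0.02 0.04 0.05]
```

View pics/a5.png

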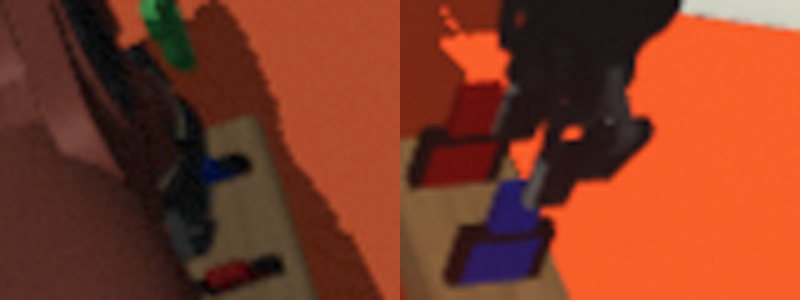

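Call:
{"method": "play_rows", "body": {"steps": [[0.8,0,0,0,0,0],[1.6,0,0,0,0,0],[2.4,0,0,0,0,0],[3.2,0,0,0,0,0],[3.2,0,0,0,0,0],[3.2,0,0,0,0,0]]}}

```text
time: 3.6
ee_pos: [0.4898, 0.3195, 0.0463]
orientation: [0.576, 0.409, 0.577, -0.41]
ft_force: [0.5, 0.5, 0.8]
width: 0.0384
```

```bash

python3 look.py a6 "(130,215,80,60)" "(390,170,80,60)"; python3 -c "
from g import *
go([.49,.32,.044],19.2)"
```

```text
t 3.7 tcp [0.4905 0.3198 0.0472] jawyaw 19.22 toolx [-0.    -0.001 -1.   ] w 0.0382 j [ 0.45  0.53 -0.21  0.83 -0.    1.69] F [ 0.5 -0.   0.5]
SHIFT cm [ 0.32 -0.04 -0.03] TURN deg [0.02 0.04 0.04]
```

View pics/a6.png

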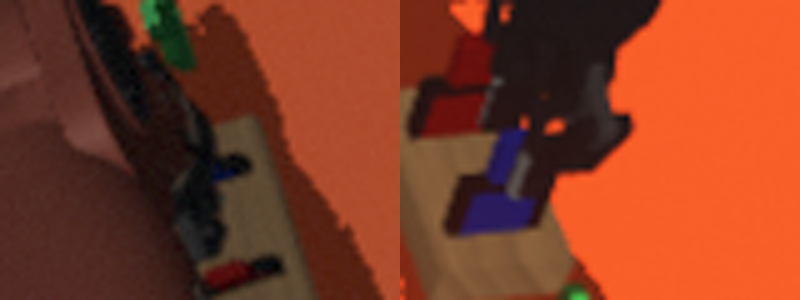

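Call:
{"method": "play_rows", "body": {"steps": [[0,0,0,0,0,0],[0,0,0,0,0,0],[0,0,0,0,0,0],[0,0,0,0,0,0],[0,0,0,0,0,0],[0,0,0,0,0,0],[0,0,0,0,0,0]], "claw": 1.0, "squeeze": 30}}

```text
time: 4.28
ee_pos: [0.4909, 0.32, 0.0477]
orientation: [0.577, 0.409, 0.576, -0.41]
ft_force: [0.1, -0.6, 5.6]
width: 0.0095
```

```bash

python3 look.py a7 "(130,215,80,60)" "(390,170,80,60)"; python3 -c "
from g import *
go([.49,.32,.15],19.2)"
```

```text
t 4.38 tcp [0.4909 0.32   0.0477] jawyaw 19.22 toolx [ 0. -0. -1.] w 0.0096 j [ 0.45  0.53 -0.21  0.83 -0.    1.69] F [-0.1 -0.6  6.5]
SHIFT cm [-10.23  -0.08  -0.02] TURN deg [ 0.02  0.03 -0.02]
```

View pics/a7.png

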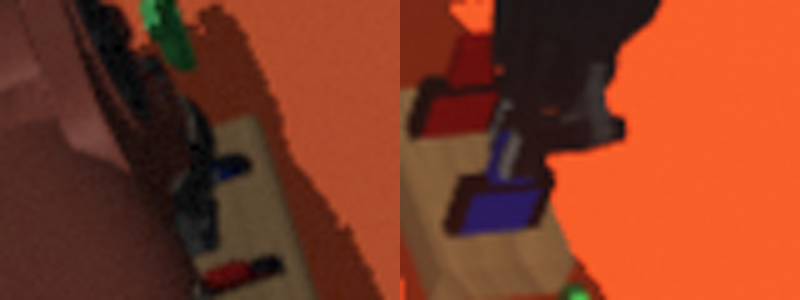

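Call:
{"method": "play_rows", "body": {"steps": [[-0.5,0,0,0,0,0],[-1.5,0,0,0,0,0],[-3,0,0,0,0,0],[-5,0,0,0,0,0],[-7.5,0,0,0,0,0],[-10,0,0,0,0,0],[-12.5,0,0,0,0,0],[-15,0,0,0,0,0],[-17.8,0,0,0,0,0],[-17.8,0,0,0,0,0]]}}

```text
time: 5.22
ee_pos: [0.4929, 0.3211, 0.2318]
orientation: [0.578, 0.412, 0.575, -0.407]
ft_force: [1.2, 0.4, 0.2]
width: 0.0089
```

```bash
python3 -c "
from g import *
go([.557,-.0246,.225],105.5)"
```

```text
t 5.22 tcp [0.4929 0.3211 0.2318] jawyaw 19.22 toolx [ 0.008  0.003 -1.   ] w 0.0089 j [ 0.45  0.39  0.08  1.25 -0.    1.69] F [1.2 0.4 0.2]
SHIFT cm [ 0.62 -5.34 34.75] TURN deg [-86.28   0.33  -0.39]
```

Call:
{"method": "play_rows", "body": {"steps": [[0,-0.3,1,-4,0,0],[0,-0.6,3,-9,0,0],[0,-0.9,5,-14,0,0],[0,-1.2,7.5,-19,0,-0.2],[0,-1.5,10,-25,0,-0.2],[0,-1.9,12.5,-31,0.1,-0.3],[0,-2.3,15,-37,0.1,-0.3],[0,-2.7,17.5,-43,0.2,-0.3],[0,-3.1,20,-49,0.3,-0.3],[0,-3.5,22.5,-55,0.3,-0.4]]}}

```text
time: 6.05
ee_pos: [0.5338, 0.0959, 0.2318]
orientation: [0.7, 0.096, 0.701, -0.095]
ft_force: [0.0, 0.1, -0.0]
width: 0.0094
```

```bash
python3 -c "
from g import *
go([.557,-.0246,.225],105.5)"
```

```text
t 6.05 tcp [0.5338 0.0959 0.2318] jawyaw 74.52 toolx [-0.001  0.002 -1.   ] w 0.0094 j [ 0.04  0.31 -0.04  1.22  0.    0.31] F [ 0.   0.1 -0. ]
SHIFT cm [  0.66 -10.99   5.45] TURN deg [-30.98  -0.04  -0.1 ]
```

Call:
{"method": "play_rows", "body": {"steps": [[0.1,-2,1,-6,0,0],[0.2,-4,2,-11,0,0],[0.3,-6,3,-16,0,0],[0.4,-8,4,-21,0,0],[0.5,-9.5,4.8,-26,0,0],[0.6,-10.5,5.2,-29,0,0],[0.6,-11,5.45,-31,0,0],[0.6,-11,5.45,-31,0,0],[0.6,-11,5.45,-31,0,0],[0.6,-11,5.45,-31,0,0]]}}

```text
time: 6.88
ee_pos: [0.5567, -0.0242, 0.2257]
orientation: [0.7, -0.094, 0.701, 0.096]
ft_force: [-0.2, 0.3, -0.3]
width: 0.0091
```

```bash
python3 look.py b1 "(230,180,120,90)" "(210,120,120,90)"; python3 -c "
from g import *
go([.557,-.0246,.18],105.5)"
```

```text
t 6.98 tcp [ 0.5568 -0.0241  0.2258] jawyaw 105.51 toolx [-0.001  0.002 -1.   ] w 0.0095 j [-0.18  0.34 -0.01  1.22  0.   -0.45] F [-0.  -0.2 -0.3]
SHIFT cm [ 4.58 -0.06  0.  ] TURN deg [ 0.01 -0.01 -0.11]
```

View pics/b1.png

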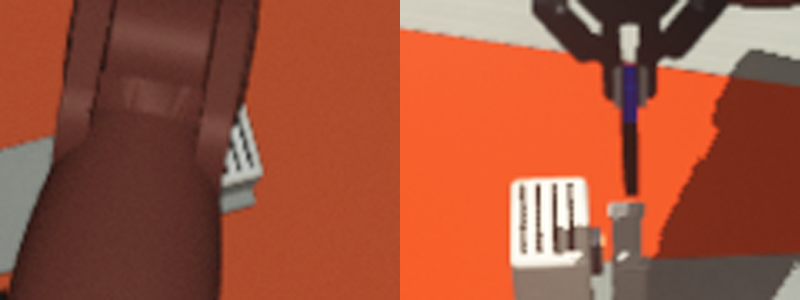

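```bash
cat > loc.py <<'E'
from g import *
a=np.deg2rad(105.5); ex=np.array([np.cos(a),np.sin(a)]); ey=np.array([-ex[1],ex[0]]); o=np.array([.5396,.038])
def L(c): return np.stack([(c[...,:2]-o)@ex,(c[...,:2]-o)@ey,c[...,2]],-1)
E
python3 - <<'E'
from loc import *
for t in("_b1","0"):
  d=np.load(f"scene{t}.npz"); l=L(cloud("scene",d["d"]))*1000
  print(t)
  for z in range(85,270,8):
    for lo,hi in((-92,-40),):
      m=(abs(l[...,2]-z)<4)&(l[...,0]>lo)&(l[...,0]<hi)&(abs(l[...,1])<60)
      if m.sum()>2:
        X=l[m]; print(z,m.sum(),"x",X[:,0].min().round(1),X[:,0].mean().round(1),X[:,0].max().round(1),"y",X[:,1].min().round(1),X[:,1].mean().round(1),X[:,1].max().round(1))
E
```

```text
_b1
85 38 x -77.6 -66.6 -56.1 y -34.9 -1.5 29.3
93 38 x -89.5 -67.6 -54.3 y -34.3 -9.0 28.8
101 43 x -89.6 -68.5 -54.4 y -35.6 -6.0 29.3
109 62 x -91.9 -70.6 -54.4 y -34.5 -1.2 34.2
117 83 x -91.5 -70.4 -51.7 y -36.8 -0.0 34.4
189 15 x -70.2 -67.7 -61.8 y -26.4 -7.6 17.6
197 11 x -69.2 -66.7 -61.8 y -25.9 -12.4 22.3
205 14 x -69.1 -66.1 -61.8 y -26.7 -17.1 20.9
213 10 x -69.1 -66.1 -61.9 y -26.5 -15.4 18.4
221 9 x -68.9 -65.0 -61.8 y -25.6 -23.5 -21.3
229 9 x -69.0 -65.5 -61.9 y -24.5 -23.5 -21.4
237 10 x -69.0 -65.4 -61.8 y -26.0 -24.1 -21.8
245 27 x -70.4 -65.4 -61.2 y -25.8 -17.9 -6.5
253 15 x -70.3 -66.1 -61.1 y -13.2 -9.9 -6.9
261 16 x -79.2 -65.8 -54.4 y -14.0 -10.3 -3.9
269 37 x -81.6 -63.9 -47.3 y -13.6 -9.6 -3.9
0
85 41 x -77.5 -66.8 -56.1 y -35.8 -10.0 29.5
93 40 x -89.7 -67.2 -54.3 y -33.7 -2.1 29.2
101 42 x -89.6 -68.6 -54.4 y -34.8 -3.6 28.7
109 61 x -92.0 -70.7 -54.5 y -36.0 -2.9 33.0
117 85 x -91.7 -70.8 -51.5 y -36.3 0.7 34.6
```

```bash

python3 - <<'E'
from loc import *
for n,t in(("scene","_b1"),("scene","0"),("top","0")):
  d=np.load(f"{n}{t}.npz"); l=L(cloud(n,d["d"]))*1000
  print(n,t)
  for z in range(77,125,6):
    for lo,hi in((-60,-20),(20,60)):
      m=(abs(l[...,2]-z)<3)&(l[...,0]>-84)&(l[...,0]<-40)&(l[...,1]>lo)&(l[...,1]<hi)
      if m.sum()>2:
        X=l[m]; print(z,lo,m.sum(),"x",X[:,0].min().round(1),X[:,0].mean().round(1),X[:,0].max().round(1),"y",X[:,1].min().round(1),X[:,1].mean().round(1),X[:,1].max().round(1))
  m=(abs(l[...,2]-140)<4)&(l[...,0]<-80)&(l[...,0]>-180)&(abs(l[...,1])<60); X=l[m]
  print("lamp",[np.percentile(X[:,i],[1,99]).round(1) for i in (0,1)])
E
```

```text
scene _b1
77 -60 11 x -77.6 -66.4 -56.7 y -33.9 -32.1 -30.1
77 20 13 x -77.5 -66.4 -56.1 y 20.8 25.1 28.7
83 -60 11 x -77.5 -67.2 -56.9 y -34.3 -32.5 -30.8
83 20 13 x -77.6 -68.4 -58.7 y 20.3 25.7 29.3
89 -60 17 x -77.5 -67.6 -56.9 y -34.9 -33.2 -30.3
89 20 13 x -77.5 -65.6 -56.1 y 20.5 24.8 28.8
95 -60 14 x -77.5 -64.4 -54.3 y -35.6 -33.2 -31.3
95 20 12 x -77.4 -64.8 -56.1 y 20.9 24.5 27.9
101 -60 17 x -77.4 -66.2 -54.4 y -33.9 -32.7 -30.1
101 20 13 x -77.3 -68.0 -56.2 y 21.4 25.6 29.3
107 -60 15 x -77.4 -65.6 -54.4 y -34.5 -32.5 -30.1
107 20 12 x -77.3 -64.8 -56.2 y 21.0 25.3 30.7
113 -60 14 x -74.9 -63.6 -54.4 y -35.0 -30.5 -23.3
113 20 28 x -79.3 -66.4 -53.7 y 20.5 27.4 34.2
119 -60 25 x -79.8 -66.8 -51.7 y -36.8 -31.0 -21.9
119 20 23 x -79.7 -67.5 -53.1 y 21.5 29.0 34.4
lamp [array([-153.9,  -97.5]), array([-45.5,  41.6])]
scene 0
77 -60 13 x -77.6 -67.4 -56.8 y -36.6 -33.6 -32.6
77 20 14 x -77.6 -66.7 -56.1 y 20.7 24.5 28.8
83 -60 14 x -77.5 -66.6 -56.8 y -35.8 -33.1 -30.3
83 20 14 x -77.5 -66.4 -56.1 y 20.8 25.4 29.5
89 -60 17 x -77.5 -67.0 -56.7 y -34.9 -32.3 -29.6
89 20 9 x 
[... 228 characters left out ...]

107 -60 20 x -77.5 -65.4 -54.5 y -36.0 -32.7 -31.2
107 20 12 x -74.6 -64.3 -56.3 y 21.1 25.9 33.0
113 -60 14 x -77.3 -66.9 -54.5 y -34.6 -31.1 -23.7
113 20 29 x -79.8 -66.8 -53.7 y 21.2 28.0 34.6
119 -60 26 x -79.7 -65.6 -51.5 y -36.3 -30.6 -22.1
119 20 21 x -79.7 -67.2 -53.1 y 20.7 28.9 33.7
lamp [array([-153.9,  -97.9]), array([-45. ,  41.7])]
top 0
107 -60 5 x -72.5 -63.5 -53.9 y -29.5 -26.4 -20.1
107 20 6 x -74.1 -64.2 -56.4 y 24.3 27.6 30.2
113 -60 12 x -80.0 -68.9 -55.3 y -32.1 -26.8 -21.2
113 20 15 x -79.9 -67.1 -54.0 y 22.7 30.7 36.2
119 -60 17 x -80.4 -63.6 -52.1 y -33.7 -29.2 -21.1
119 20 10 x -78.7 -66.3 -51.6 y 23.7 30.8 35.9
lamp [array([-154. ,  -97.1]), array([-41.7,  44.4])]
```

Call:
{"method": "play_rows", "body": {"steps": [[0.8,-0.04,0.1,0,0,0],[1.6,-0.04,0.2,0,0,0],[2.4,-0.04,0.2,0,0,0],[3.2,-0.04,0.2,0,0,0],[4.0,-0.04,0.2,0,0,0],[4.8,-0.04,0.2,0,0,0],[5.4,-0.04,0.2,0,0,0],[5.8,-0.04,0.2,0,0,0],[5.8,-0.04,0.2,0,0,0],[5.8,-0.04,0.2,0,0,0]]}}

```text
time: 7.82
ee_pos: [0.5588, -0.0238, 0.1677]
orientation: [0.7, -0.095, 0.701, 0.096]
ft_force: [0.2, 0.9, 0.2]
width: 0.0092
```

```bash
python3 look.py b2 "(230,180,120,90)" "(230,140,80,60)"; python3 - <<'E'
from loc import *
go([.557,-.0246,.112],105.5)
for t in("_b2",):
  d=np.load(f"scene{t}.npz"); l=L(cloud("scene",d["d"]))*1000
  for z in range(85,190,6):
      m=(abs(l[...,2]-z)<3)&(l[...,0]>-84)&(l[...,0]<-40)&(abs(l[...,1])<60)
      if m.sum()>2:
        X=l[m]; print(z,m.sum(),"x",X[:,0].min().round(1),X[:,0].mean().round(1),X[:,0].max().round(1),"y",X[:,1].min().round(1),X[:,1].mean().round(1),X[:,1].max().round(1))
E
```

```text
t 7.92 tcp [ 0.5591 -0.0239  0.1682] jawyaw 105.51 toolx [ 0.     0.002 -1.   ] w 0.0096 j [-0.17  0.37 -0.11  1.08  0.   -0.45] F [-0.9 -0.3 -1. ]
SHIFT cm [ 5.62 -0.02 -0.23] TURN deg [ 0.01  0.03 -0.09]
85 22 x -77.7 -69.4 -56.2 y -34.7 -10.5 26.5
91 21 x -77.4 -64.9 -54.3 y -35.3 -14.2 27.6
97 14 x -77.4 -68.2 -56.3 y -34.6 -17.0 28.0
103 31 x -77.4 -67.6 -54.3 y -35.6 -16.9 28.2
109 24 x -77.3 -66.4 -54.3 y -35.0 -10.1 32.3
115 35 x -79.7 -65.9 -51.7 y -34.9 1.3 35.1
121 23 x -79.8 -68.8 -51.6 y -38.3 -15.8 32.5
133 15 x -70.7 -68.1 -61.7 y -29.0 -9.8 16.2
139 9 x -69.5 -66.5 -61.8 y -28.8 -16.7 18.3
145 6 x -69.4 -66.0 -61.9 y -28.5 -19.5 17.0
151 10 x -69.4 -66.3 -61.8 y -27.3 -17.5 18.3
157 7 x -69.2 -65.0 -61.8 y -26.9 -25.7 -24.9
163 7 x -69.3 -66.4 -61.8 y -28.5 -26.5 -25.0
169 5 x -69.1 -65.8 -62.0 y -28.3 -26.4 -24.2
175 9 x -69.1 -65.1 -61.8 y -29.4 -26.0 -24.5
181 6 x -70.6 -67.0 -62.0 y -28.0 -23.1 -8.6
187 22 x -70.6 -65.2 -61.3 y -27.3 -19.9 -8.9
```

View pics/b2.png

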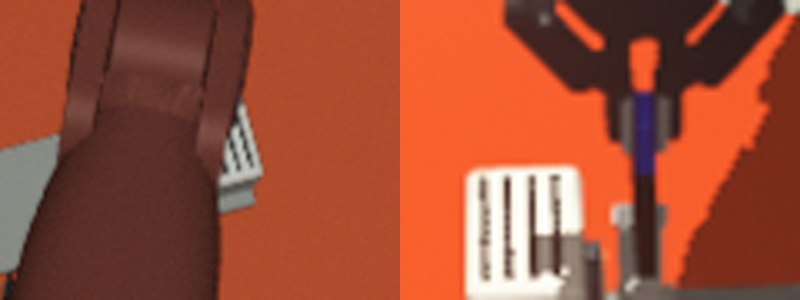

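Call:
{"method": "play_rows", "body": {"steps": [[0.6,0,0,0,0,0],[1.2,0,0,0,0,0],[1.8,0,0,0,0,0],[2.4,0,0,0,0,0],[3.0,0,0,0,0,0],[3.6,0,0,0,0,0],[3.6,0,0,0,0,0],[3.6,0,0,0,0,0]]}}

```text
time: 8.58
ee_pos: [0.5588, -0.0238, 0.1317]
orientation: [0.7, -0.095, 0.701, 0.096]
ft_force: [-0.8, -0.0, -0.0]
width: 0.0095
```

```bash
python3 look.py b3 "(230,180,120,90)" "(230,140,80,60)"; python3 - <<'E'
from loc import *
go([.5591,-.0239,.110],105.5)
E
```

```text
t 8.68 tcp [ 0.5593 -0.0238  0.1323] jawyaw 105.51 toolx [ 0.     0.002 -1.   ] w 0.0097 j [-0.17  0.4  -0.17  1.    0.   -0.44] F [-0.2  0.2 -0.6]
SHIFT cm [ 2.23 -0.   -0.02] TURN deg [ 0.01  0.04 -0.08]
```

View pics/b3.png

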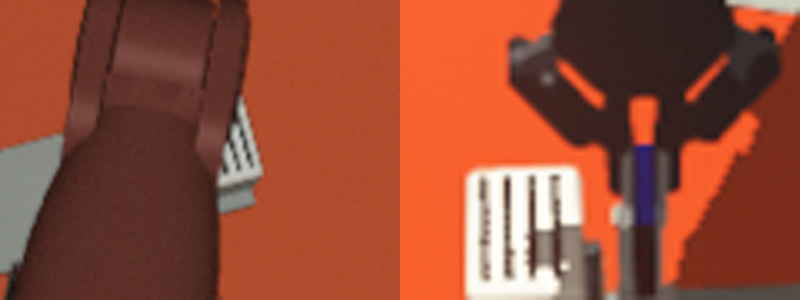

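Call:
{"method": "play_rows", "body": {"steps": [[0.5,0,0,0,0,0],[1.0,0,0,0,0,0],[1.4,0,0,0,0,0],[1.8,0,0,0,0,0],[2.05,0,0,0,0,0],[2.2,0,0,0,0,0],[2.25,0,0,0,0,0],[2.25,0,0,0,0,0]]}}

```text
time: 9.35
ee_pos: [0.5594, -0.0238, 0.1099]
orientation: [0.701, -0.095, 0.7, 0.096]
ft_force: [-0.2, 0.3, 0.6]
width: 0.009
```

```bash
python3 look.py b4 "(230,180,120,90)" "(230,140,80,60)"; python3 - <<'E'
from loc import *
go([.5591,-.0239,.110],105.5)
d=np.load(f"scene_b4.npz"); l=L(cloud("scene",d["d"]))*1000
for z in range(109,190,6):
      m=(abs(l[...,2]-z)<3)&(l[...,0]>-84)&(l[...,0]<-40)&(abs(l[...,1])<60)
      if m.sum()>2:
        X=l[m]; print(z,m.sum(),"x",X[:,0].min().round(1),X[:,0].mean().round(1),X[:,0].max().round(1),"y",X[:,1].min().round(1),X[:,1].mean().round(1),X[:,1].max().round(1))
E
```

```text
t 9.45 tcp [ 0.5595 -0.0238  0.11  ] jawyaw 105.52 toolx [ 0.001  0.002 -1.   ] w 0.0093 j [-0.17  0.42 -0.21  0.95  0.   -0.44] F [ 0.3  0.1 -1. ]
SHIFT cm [ 0.    0.   -0.04] TURN deg [ 0.02  0.06 -0.08]
109 19 x -77.3 -66.3 -54.4 y -34.2 -23.6 25.0
115 31 x -79.5 -65.0 -51.4 y -34.5 -29.5 -23.0
121 17 x -79.8 -67.4 -52.1 y -35.7 -29.7 -24.1
127 16 x -70.8 -66.1 -61.2 y -27.8 -19.8 -5.9
133 15 x -70.7 -65.3 -60.9 y -27.1 -17.0 -6.7
139 6 x -68.6 -63.9 -60.9 y -13.6 -13.0 -12.0
145 10 x -76.0 -67.3 -58.5 y -15.3 -13.7 -12.1
151 20 x -83.3 -68.2 -50.7 y -15.1 -12.1 -7.3
157 26 x -83.2 -64.6 -48.3 y -16.3 -12.3 -8.4
163 39 x -83.2 -66.4 -48.5 y -14.9 -7.8 10.2
169 28 x -83.1 -66.1 -48.6 y -16.5 -10.5 1.1
175 16 x -83.0 -65.5 -48.6 y -14.4 -12.1 -7.7
181 19 x -73.4 -62.6 -46.3 y -16.5 -8.8 6.0
187 24 x -83.1 -61.3 -41.5 y -17.7 -14.3 -8.7
```

View pics/b4.png

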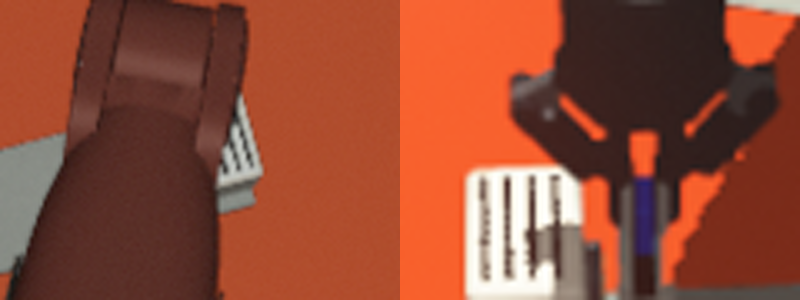

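Call:
{"method": "play_rows", "body": {"steps": [[0.07,0,0,0,0,0],[0.14,0,0,0,0,0],[0.15,0,0,0,0,0]]}}

```text
time: 9.7
ee_pos: [0.5596, -0.0239, 0.1096]
orientation: [0.701, -0.095, 0.7, 0.096]
ft_force: [-4.7, 0.1, 11.5]
width: 0.0094
```

Call:
{"method": "play_rows", "body": {"steps": [[0.07,0,0,0,0,0],[0.14,0,0,0,0,0],[0.15,0,0,0,0,0]]}}

```text
time: 9.95
ee_pos: [0.5598, -0.024, 0.1096]
orientation: [0.702, -0.095, 0.7, 0.096]
ft_force: [-5.6, 0.8, 16.2]
width: 0.0094
```

Call:
{"method": "play_rows", "body": {"steps": [[-0.05,0,0,0,0,0],[-0.05,0,0,0,0,0],[-0.05,0,0,0,0,0],[-0.05,0,0,0,0,0],[-0.05,0,0,0,0,0]], "claw": 0.55}}

```text
time: 10.37
ee_pos: [0.5597, -0.024, 0.1099]
orientation: [0.702, -0.095, 0.7, 0.096]
ft_force: [-0.2, 0.1, -1.0]
width: 0.0191
```

```bash
python3 look.py b5 "(230,180,120,90)" "(230,140,80,60)"; python3 - <<'E'
from loc import *
go([.5591,-.0239,.22],105.5)
E
```

```text
t 10.47 tcp [ 0.5597 -0.024   0.1099] jawyaw 105.51 toolx [ 0.002  0.001 -1.   ] w 0.0193 j [-0.17  0.42 -0.21  0.94  0.   -0.44] F [ 0.4 -0.4 -0.1]
SHIFT cm [-11.01   0.03  -0.03] TURN deg [ 0.01  0.14 -0.02]
```

View pics/b5.png

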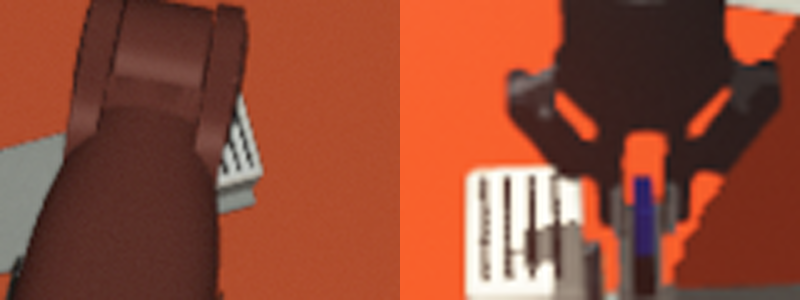

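Call:
{"method": "play_rows", "body": {"steps": [[-0.8,0,0,0,0,0],[-2,0,0,0,0,0],[-3.2,0,0,0,0,0],[-4.5,0,0,0,0,0],[-6,0,0,0,0,0],[-7.5,0,0,0,0,0],[-8,0,0,0,0,0]]}}

```text
time: 11.05
ee_pos: [0.5606, -0.0242, 0.1925]
orientation: [0.703, -0.096, 0.699, 0.095]
ft_force: [-0.5, -0.4, 1.0]
width: 0.019
```

```bash
python3 - <<'E'
from loc import *
go([.4995,-.3145,.15],93.2)
E
```

```text
t 11.05 tcp [ 0.5606 -0.0242  0.1925] jawyaw 105.52 toolx [ 0.005  0.    -1.   ] w 0.019 j [-0.17  0.36 -0.07  1.14  0.   -0.45] F [-0.5 -0.4  1. ]
SHIFT cm [  4.21 -26.33 -13.67] TURN deg [12.32  0.31  0.03]
```

Call:
{"method": "play_rows", "body": {"steps": [[0,-2,-1,2,0,0],[0,-5,-2.5,4,0,0],[0,-8.5,-4.4,6,0,0],[0.3,-12,-6.2,8,0,0],[1,-15.5,-8,10,0.2,0],[2,-19,-9.9,12,0.3,0],[3,-22.5,-11.7,12.3,0.3,0],[4,-25,-13,12.3,0.3,0],[4.2,-26.33,-13.67,12.3,0.3,0],[4.2,-26.33,-13.67,12.3,0.3,0]], "claw": -0.4}}

```text
time: 11.88
ee_pos: [0.4983, -0.3169, 0.149]
orientation: [0.706, -0.019, 0.707, 0.019]
ft_force: [-0.2, -0.6, 0.1]
width: 0.0597
```

```bash
python3 look.py c1a "(230,180,120,90)" "(150,100,160,120)"; python3 - <<'E'
from loc import *
go([.4995,-.3145,.15],93.2)
d=np.load(f"scene_c1a.npz"); l=L(cloud("scene",d["d"]))*1000
for z in range(115,175,6):
      m=(abs(l[...,2]-z)<3)&(l[...,0]>-84)&(l[...,0]<-40)&(abs(l[...,1])<60)
      if m.sum()>2:
        X=l[m]; print(z,m.sum(),"x",X[:,0].min().round(1),X[:,0].mean().round(1),X[:,0].max().round(1),"y",X[:,1].min().round(1),X[:,1].mean().round(1),X[:,1].max().round(1),X[:,2].max())
E
```

```text
t 11.98 tcp [ 0.4995 -0.3141  0.1501] jawyaw 93.18 toolx [ 0.  0. -1.] w 0.0599 j [-0.69  0.44 -0.06  1.07  0.   -0.74] F [ 0.8  0.3 -0.3]
SHIFT cm [ 0.01 -0.04 -0.  ] TURN deg [-0.02  0.01 -0.02]
115 47 x -79.8 -66.3 -51.9 y -35.3 -3.6 34.2 117.99977533688077
121 30 x -79.8 -67.5 -51.7 y -37.1 -16.3 32.9 122.94675204775285
127 11 x -69.4 -64.2 -61.2 y -29.4 -21.9 -15.5 129.88588517202905
133 20 x -70.9 -66.5 -61.0 y -27.0 -17.5 -6.3 135.42569447176655
139 9 x -70.8 -65.7 -61.0 y -15.4 -11.8 -4.8 141.17019940664542
145 6 x -70.7 -66.4 -61.1 y -15.2 -13.0 -7.6 146.6158235956746
151 9 x -70.7 -65.5 -61.0 y -14.9 -12.8 -6.8 152.80775288089498
157 9 x -70.8 -66.2 -60.9 y -13.6 -11.6 -8.1 159.6072155163364
163 28 x -70.9 -66.1 -60.8 y -13.9 -3.2 9.7 165.7887877929276
```

View pics/c1a.png

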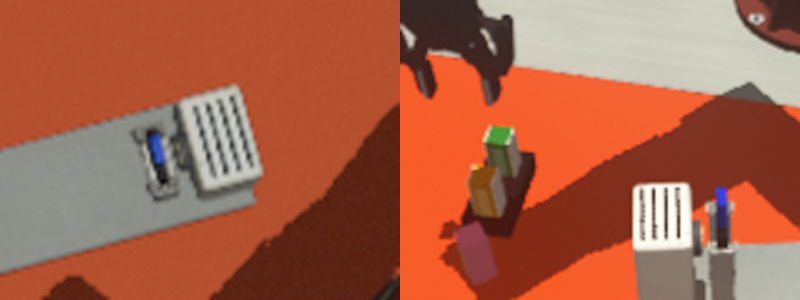

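Call:
{"method": "play_rows", "body": {"steps": [[1,0,0,0,0,0],[2.5,0,0,0,0,0],[4,0,0,0,0,0],[5.5,0,0,0,0,0],[7,0,0,0,0,0],[8.5,0,0,0,0,0],[9,0,0,0,0,0],[9,0,0,0,0,0],[9,0,0,0,0,0]]}}

```text
time: 12.73
ee_pos: [0.5, -0.3133, 0.0604]
orientation: [0.707, -0.02, 0.707, 0.02]
ft_force: [-0.6, -0.2, -0.5]
width: 0.0597
```

```bash
python3 look.py c2a "(330,205,80,60)" "(150,130,80,60)"; python3 - <<'E'
from loc import *
go([.4995,-.3145,.006],93.2)
d=np.load(f"scene_c2a.npz"); c=cloud("scene",d["d"])
for n in("scene","top"):
  c=cloud(n,np.load(f"{n}_c2a.npz")["d"])
  m=(np.hypot(c[...,0]-.4995,c[...,1]+.3145)<.062)
  print(n)
  for z in (.03,.04,.05,.06,.07,.078,.09,.10,.11,.12,.13,.14):
    k=m&(abs(c[...,2]-z)<.004)
    if k.sum(): X=c[k]; print(z,k.sum(),X.min(0).round(4),X.max(0).round(4),X.mean(0).round(4))
E
```

```text
t 12.83 tcp [ 0.5003 -0.3141  0.0611] jawyaw 93.22 toolx [ 0.001 -0.001 -1.   ] w 0.06 j [-0.68  0.52 -0.18  0.87  0.   -0.74] F [-0.2 -0.  -0.1]
SHIFT cm [ 5.51 -0.03 -0.09] TURN deg [0.02 0.08 0.04]
scene
0.03 71 [ 0.4398 -0.3408  0.0261] [ 0.5268 -0.2852  0.034 ] [ 0.4916 -0.3075  0.029 ]
0.04 36 [ 0.4387 -0.3308  0.036 ] [ 0.518  -0.2977  0.0438] [ 0.4956 -0.3108  0.0399]
0.05 37 [ 0.4485 -0.3334  0.0462] [ 0.5174 -0.2986  0.0532] [ 0.4934 -0.3137  0.0495]
0.06 39 [ 0.4463 -0.3323  0.0561] [ 0.5177 -0.2979  0.0639] [ 0.4951 -0.315   0.0599]
0.07 79 [ 0.441  -0.3313  0.066 ] [ 0.5167 -0.2979  0.074 ] [ 0.496  -0.3153  0.0713]
0.078 47 [ 0.4442 -0.3328  0.0741] [ 0.5161 -0.2978  0.078 ] [ 0.4947 -0.3145  0.0752]
0.1 8 [ 0.4917 -0.3485  0.0996] [ 0.514  -0.2775  0.103 ] [ 0.5039 -0.3286  0.1015]
0.11 26 [ 0.4957 -0.3571  0.106 ] [ 0.514  -0.27    0.1137] [ 0.5068 -0.315   0.1101]
0.12 32 [ 0.4927 -0.3559  0.1164] [ 0.5154 -0.2696  0.124 ] [ 0.5058 -0.3104  0.12  ]
0.13 30 [ 0.4915 -0.3564  0.1261] [ 0.5159 -0.2707  0.1335] [ 0.5075 -0.3183  0.1296]
0.14 26 [ 0.4931 -0.3602  0.136 ] [ 0.5159 -0.2657  0.144 ] [ 0.5077 -0.3196  0.1395]
top
0.03 1 [ 0.5235 -0.2957  0.0262] [ 0.5235 -0.2957  0.0262] [ 0.5235 -0.2957  0.0262]
0.11 1 [ 0.4908 -0.2725  0.1078] [ 0.4908 -0.2725  0.1078] [ 0.4908 -0.2725  0.1078]
0.14 3 [ 0.4911 -0.2794  0.1438] [ 0.5096 -0.2705  0.144 ] [ 0.4983 -0.2754  0.1439]
```

View pics/c2a.png

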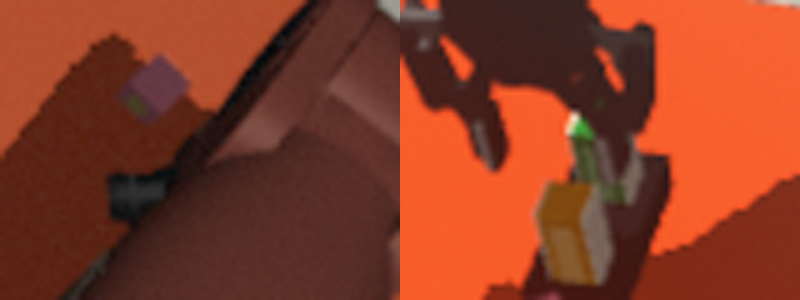

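Call:
{"method": "play_rows", "body": {"steps": [[0.8,-0.03,0,0,0,0],[1.7,-0.06,-0.05,0,0,0],[2.6,-0.1,-0.05,0,0,0],[3.5,-0.1,-0.05,0,0,0],[4.4,-0.1,-0.05,0,0,0],[5.2,-0.1,-0.05,0,0,0],[5.6,-0.1,-0.05,0,0,0],[5.6,-0.1,-0.05,0,0,0],[5.6,-0.1,-0.05,0,0,0]]}}

```text
time: 13.58
ee_pos: [0.4998, -0.3151, 0.0049]
orientation: [0.707, -0.02, 0.706, 0.02]
ft_force: [0.2, 0.0, -0.3]
width: 0.06
```

```bash
python3 look.py c3a "(330,205,80,60)" "(150,130,80,60)"; python3 - <<'E'
from loc import *
go([.4995,-.3145,.006],93.2)
E
```

```text
t 13.68 tcp [ 0.5003 -0.3154  0.0055] jawyaw 93.22 toolx [ 0.002 -0.001 -1.   ] w 0.0598 j [-0.69  0.58 -0.24  0.75  0.   -0.74] F [-0.3  0.3  0.5]
SHIFT cm [-0.05  0.09 -0.07] TURN deg [0.02 0.11 0.07]
```

View pics/c3a.png

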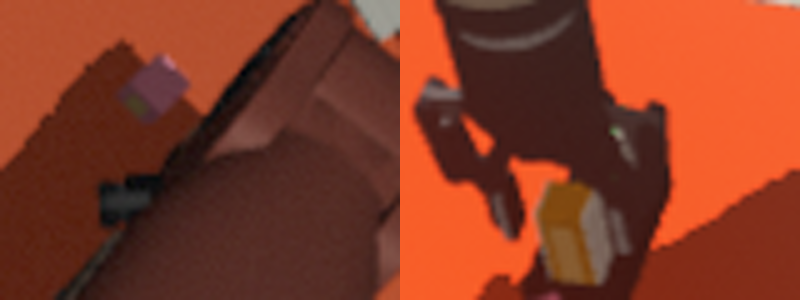

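Both fingers stand beside the frosted sides, left at crop (510,215) and right at (620,235), with the amber window facing the camera. Closing now.

Call:
{"method": "play_rows", "body": {"steps": [[0,0,0,0,0,0],[0,0,0,0,0,0],[0,0,0,0,0,0],[0,0,0,0,0,0],[0,0,0,0,0,0],[0,0,0,0,0,0],[0,0,0,0,0,0],[0,0,0,0,0,0]], "claw": 1.0, "squeeze": 35}}

```text
time: 14.35
ee_pos: [0.5006, -0.3156, 0.006]
orientation: [0.708, -0.02, 0.706, 0.019]
ft_force: [-0.1, 0.4, 7.0]
width: 0.0297
```

```bash
python3 look.py c4a "(330,205,80,60)" "(150,130,80,60)"; python3 - <<'E'
from loc import *
go([.4995,-.3145,.006],93.2)
E
```

```text
t 14.45 tcp [ 0.5006 -0.3156  0.006 ] jawyaw 93.22 toolx [ 0.003 -0.002 -1.   ] w 0.0298 j [-0.69  0.58 -0.24  0.75  0.   -0.74] F [-0.1  0.9  6. ]
SHIFT cm [-0.    0.12 -0.11] TURN deg [0.02 0.15 0.1 ]
```

View pics/c4a.png

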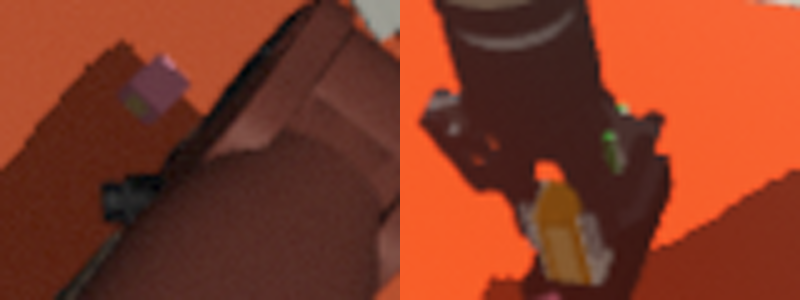

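Call:
{"method": "play_rows", "body": {"steps": [[-0.4,0,0,0,0,0],[-1.0,0,0,0,0,0],[-2,0,0,0,0,0],[-3.5,0,0,0,0,0],[-5.5,0,0,0,0,0],[-8,0,0,0,0,0],[-11,0,0,0,0,0],[-14,0,0,0,0,0],[-17,0,0,0,0,0],[-19.5,0,0,0,0,0]]}}

```text
time: 15.28
ee_pos: [0.5002, -0.3154, 0.2042]
orientation: [0.708, -0.021, 0.705, 0.019]
ft_force: [1.0, -0.3, -1.1]
width: 0.0294
```

```bash
python3 look.py d1 "(330,205,80,60)" "(150,100,120,90)"; python3 - <<'E'
from loc import *
go([.5316,.0669,.2],15.5)
E
```

```text
t 15.38 tcp [ 0.502  -0.3168  0.2064] jawyaw 93.22 toolx [ 0.009 -0.007 -1.   ] w 0.0298 j [-0.69  0.41  0.04  1.19  0.   -0.74] F [ 0.2  0.1 -1.8]
SHIFT cm [ 0.41 38.15  5.11] TURN deg [7.772e+01 6.700e-01 2.000e-02]
```

View pics/d1.png

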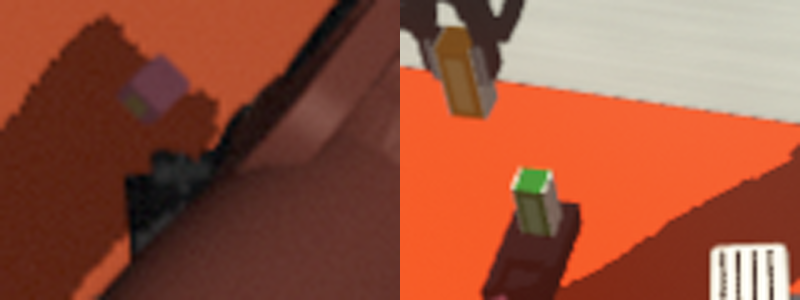

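Call:
{"method": "play_rows", "body": {"steps": [[0,1,0.1,3,0,0],[0,2.5,0.3,7,0,0],[0,4.5,0.6,11,0,0],[0,6.5,0.9,15,0.1,0],[0,8.5,1.1,19,0.1,0],[0,10.5,1.4,23,0.2,0],[0,12.5,1.7,27,0.2,0],[0,14.5,1.9,31,0.3,0],[0,16.5,2.2,35,0.3,0],[0,18.5,2.5,39,0.3,0]]}}

```text
time: 16.22
ee_pos: [0.516, -0.1296, 0.205]
orientation: [0.674, 0.217, 0.671, -0.22]
ft_force: [0.5, -0.4, -0.7]
width: 0.0294
```

```bash
python3 - <<'E'
from loc import *
go([.5316,.0669,.2],15.5)
E
```

```text
t 16.22 tcp [ 0.516  -0.1296  0.205 ] jawyaw 54.02 toolx [ 0.003 -0.005 -1.   ] w 0.0294 j [-0.38  0.3  -0.13  1.14 -0.    0.25] F [ 0.5 -0.4 -0.7]
SHIFT cm [  0.41  16.82 -10.29] TURN deg [3.852e+01 3.300e-01 2.000e-02]
```

Call:
{"method": "play_rows", "body": {"steps": [[0,1.7,-1,4,0,0],[0,3.6,-2.2,8.5,0,0],[0,5.5,-3.4,13,0,0],[0,7.5,-4.6,18,0.1,0],[0,9.5,-5.8,23,0.1,0],[0,11.5,-7,28,0.2,0],[0,13.5,-8.3,33,0.3,0],[0,15.3,-9.4,36.5,0.3,0],[0,16.5,-10.1,38.5,0.3,0],[0,16.8,-10.3,38.5,0.3,0]]}}

```text
time: 17.05
ee_pos: [0.5309, 0.0689, 0.2038]
orientation: [0.563, 0.428, 0.563, -0.428]
ft_force: [-0.5, 0.4, -1.4]
width: 0.0297
```

Call:
{"method": "play_rows", "body": {"steps": [[0,0,0,0,0,0],[0,0,0,0,0,0]]}}

```text
time: 17.22
ee_pos: [0.5305, 0.0688, 0.2036]
orientation: [0.563, 0.427, 0.564, -0.428]
ft_force: [-1.0, 0.2, -1.0]
width: 0.0297
```

```bash
cat > glass.py <<'E'
import sys
from loc import *
t=sys.argv[1]
d=np.load(f"scene_{t}.npz"); l=L(cloud("scene",d["d"]))*1000
s,p,_=cur(); print("tcp local",(L(p)*1000).round(1))
h=cv2.cvtColor(d["p"],cv2.COLOR_RGB2HSV).astype(int)
for z in range(60,300,8):
  m=(abs(l[...,2]-z)<4)&(l[...,0]>0)&(l[...,0]<70)&(abs(l[...,1])<50)
  if m.sum()>2:
    X=l[m]; print(z,m.sum(),"x",X[:,0].min().round(1),X[:,0].mean().round(1),X[:,0].max().round(1),"y",X[:,1].min().round(1),X[:,1].mean().round(1),X[:,1].max().round(1))
E
python3 look.py e1 "(200,180,120,90)" "(240,100,120,90)"; python3 glass.py e1; python3 - <<'E'
from loc import *
go([.5316,.0669,.064],15.5)
E
```

```text
tcp local [ 31.5   0.5 203.7]
204 5 x 29.8 34.6 39.3 y -14.2 -13.9 -13.7
212 28 x 16.8 28.9 45.8 y -16.7 -13.6 2.5
220 38 x 16.6 29.1 45.0 y -19.3 -12.3 11.0
228 31 x 16.5 29.8 44.8 y -17.8 -13.6 12.7
236 18 x 16.4 27.4 46.6 y -22.7 -15.3 -4.6
244 25 x 16.4 28.8 45.6 y -27.6 -17.7 -1.0
252 33 x 16.3 26.6 45.1 y -30.0 -18.9 4.1
260 33 x 16.3 25.9 41.4 y -29.9 -19.6 10.9
268 34 x 16.5 22.0 37.0 y -30.9 -12.2 21.5
276 4 x 17.2 18.3 19.3 y -21.1 0.2 19.2
284 23 x 18.3 24.9 42.1 y -47.7 -23.5 26.3
292 33 x 18.3 27.7 41.6 y -49.7 -41.9 -13.6
t 17.32 tcp [0.5307 0.0682 0.2037] jawyaw 15.53 toolx [-0.001 -0.    -1.   ] w 0.0299 j [-0.01  0.31 -0.11  1.15 -0.    1.29] F [-0.4  0.2 -1.2]
SHIFT cm [13.97  0.07  0.15] TURN deg [ 0.03 -0.    0.07]
```

View pics/e1.png

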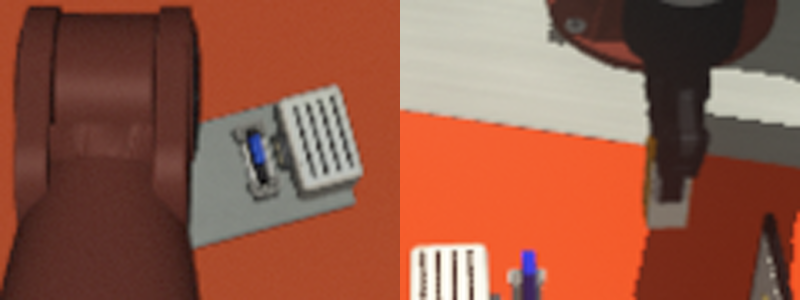

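Call:
{"method": "play_rows", "body": {"steps": [[1,0.1,0,0,0,0],[3,0.2,0,0,0,0],[5,0.2,0,0,0,0],[7,0.2,0,0,0,0],[9,0.2,0,0,0,0],[11,0.2,0,0,0,0],[12.5,0.2,0,0,0,0],[13.5,0.2,0,0,0,0],[13.9,0.2,0,0,0,0],[13.9,0.2,0,0,0,0]]}}

```text
time: 18.15
ee_pos: [0.5319, 0.0683, 0.0638]
orientation: [0.562, 0.427, 0.564, -0.429]
ft_force: [-1.3, 0.4, -1.6]
width: 0.0296
```

Call:
{"method": "play_rows", "body": {"steps": [[0,0,0,0,0,0],[0,0,0,0,0,0],[0,0,0,0,0,0]]}}

```text
time: 18.4
ee_pos: [0.5326, 0.0682, 0.0647]
orientation: [0.563, 0.428, 0.563, -0.428]
ft_force: [0.1, -0.0, -2.0]
width: 0.0296
```

```bash

python3 look.py e2 "(200,180,120,90)" "(230,140,120,90)"; python3 glass.py e2; python3 - <<'E'
from loc import *
go([.5316,.0669,.064],15.5)
E
```

```text
tcp local [31.1 -1.2 64.5]
68 12 x 16.3 26.9 44.9 y -18.6 -15.0 -7.5
76 20 x 16.3 31.5 44.4 y -20.5 -16.5 -7.7
84 24 x 15.4 27.6 43.7 y -19.0 -15.3 -4.1
92 17 x 16.0 28.0 46.0 y -19.6 -14.0 -0.5
100 11 x 16.1 22.7 45.0 y -24.6 -12.3 5.0
108 26 x 15.6 28.0 44.6 y -30.0 -20.2 7.6
116 19 x 15.9 24.8 40.9 y -31.4 -23.3 -8.9
124 15 x 15.9 25.7 36.2 y -32.0 -24.6 -5.4
132 17 x 16.0 17.5 19.3 y -23.9 -7.4 9.0
140 5 x 17.9 19.5 25.0 y -26.9 -9.1 18.4
148 24 x 17.6 25.5 40.0 y -49.9 -36.5 23.7
156 10 x 17.2 22.2 35.0 y -46.3 -34.4 -24.3
164 15 x 13.3 23.7 46.0 y -27.5 -19.8 15.6
172 32 x 12.7 26.8 45.8 y -29.0 -19.4 19.0
180 13 x 13.4 22.5 45.1 y -49.8 -26.6 -21.6
188 21 x 11.5 23.9 47.0 y -49.8 -22.0 8.6
196 22 x 10.7 24.3 49.5 y -40.2 -23.8 -13.4
204 54 x 10.6 26.2 49.1 y -49.9 -32.8 -13.2
212 31 x 14.6 29.8 41.1 y -44.6 -38.9 -20.4
220 25 x 19.6 29.1 40.9 y -41.1 -38.2 -29.9
228 43 x 0.9 29.8 65.7 y -42.1 -35.3 -13.8
236 67 x 0.6 28.8 64.9 y -40.9 -34.4 -15.6
244 68 x 0.3 29.8 63.6 y -42.8 -34.1 -19.7
252 68 x 0.2 29.6 63.0 y -40.9 -34.9 -19.6
260 81 x 1.6 29.5 64.9 y -40.9 -33.7 -17.0
268 112 x 0.3 32.3 67.6 y -39.5 -30.0 -4.7
276 61 x 0.8 27.0 63.3 y -39.8 -29.6 -14.4
284 18 x 0.1 26.1 57.8 y -40.9 -35.6 -25.8
292 77 x 1.7 29.9 66.0 y -42.6 -35.9 -16.5
t 18.5 tcp [0.5324 0.0683 0.0645] jawyaw 15.51 toolx [-0.001 -0.    -1.   ] w 0.0293 j [-0.01  0.43 -0.33  0.82 -0.    1.29] F [ 0.3  0.2 -1.3]
SHIFT cm [ 0.05 -0.12  0.11] TURN deg [ 0.01 -0.    0.08]
```

View pics/e2.png

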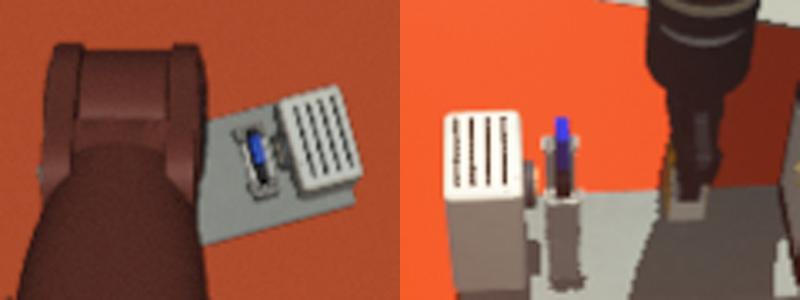

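Call:
{"method": "play_rows", "body": {"steps": [[0,0,0,0,0,0],[0,0,0,0,0,0],[0,0,0,0,0,0],[0,0,0,0,0,0]]}}

```text
time: 18.83
ee_pos: [0.5324, 0.0683, 0.0646]
orientation: [0.563, 0.428, 0.563, -0.428]
ft_force: [0.7, -0.4, -1.4]
width: 0.0297
```

```bash
python3 - <<'E'
from loc import *
go([.5316,.0669,.064],15.5)
print(r.finish_job())
E
```

```text
t 18.83 tcp [0.5324 0.0683 0.0646] jawyaw 15.51 toolx [-0.001 -0.    -1.   ] w 0.0297 j [-0.01  0.43 -0.33  0.82 -0.    1.29] F [ 0.7 -0.4 -1.4]
SHIFT cm [ 0.06 -0.12  0.11] TURN deg [ 0.01 -0.    0.07]
the job is handed in; nothing more can be done
None
```

I lowered the blue filter into the comparator's slot until it touched the floor, then let it go. I then lifted the amber standard by its two frosted sides and handed the job in at about 18.8 s, still holding it in the beam; `finish_job` reports no verdict.

- **Filter:** in the last pictures it stands upright with its tab top at about 164 mm, which is the fully-down height. It was about 0.5 mm off the slot centre along the beam and nearly centred across it.
- **Amber standard:** it is gripped at 29.7 mm, with its middle about 100 mm high and within about 1 mm of the beam axis sideways. It is about 31 mm along from the comparator's centre, close to `beam_mid`. The jaws are square to the beam to within 0.1 degrees. The tool pose did not change between the last two readings.

**What disagreed:**
- The fingertips seen in the cameras were about 33 mm above the reported TCP. I went by the cameras for the grasp heights, and both grasps and the slot floor contact fitted that.
- The two cameras differ by about 3 mm along world x. I aligned the filter and the standard to the slot within the scene camera alone.

**Not checked:**
- Contact with the polished windows could not be measured. The pictures showed the fingers only beside the frosted sides.
- I did not measure the other things again at the end. The pictures gave no sign of any contact with them.

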